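# Clear used vials with a covered discard pan and a tip-out stand

### The job

Clear the desk of the used glass vials: put every one into the open steel discard pan and slide its lid shut, then squeeze the lid grip together with the pan's fixed grip so that the lid is held shut while you carry the pan to the tip-out stand, and set it down fully home on the stand's two dowel pins with its open end towards the kidney dish. Slide the lid fully aside, tip the stand by its bar to about 60 degrees and keep it there for a good second so that all the vials slide out into the kidney dish, then bring it back level and slide the lid shut again. Leave the pan on its pins, and do not knock over the brown dropper bottle or shove the temperature logger about.

Things in the scene. Friction and masses are not known exactly. Their poses are not given: they have to be found in the camera images.
- vial_1_mid (a point): empty clear glass vial with a white collar, 16 mm across, 35 mm tall, 12 g; the point is its centre, its z axis runs along the vial from base to collar (vertical while it stands; it can fall over and roll, but stays pickable across its 16 mm). A run has 2 to 4 of the four vials
- vial_2_mid (a point): empty clear glass vial with a white collar, 16 mm across, 35 mm tall, 12 g; the point is its centre, its z axis runs along the vial from base to collar (vertical while it stands; it can fall over and roll, but stays pickable across its 16 mm). A run has 2 to 4 of the four vials
- vial_3_mid (a point): empty clear glass vial with a white collar, 16 mm across, 35 mm tall, 12 g; the point is its centre, its z axis runs along the vial from base to collar (vertical while it stands; it can fall over and roll, but stays pickable across its 16 mm). A run has 2 to 4 of the four vials
- vial_4_mid (a point): empty clear glass vial with a white collar, 16 mm across, 35 mm tall, 12 g; the point is its centre, its z axis runs along the vial from base to collar (vertical while it stands; it can fall over and roll, but stays pickable across its 16 mm). A run has 2 to 4 of the four vials
- vial_1: the same vial; origin at the centre of its base, z along the vial
- vial_2: the same vial; origin at the centre of its base, z along the vial
- vial_3: the same vial; origin at the centre of its base, z along the vial
- vial_4: the same vial; origin at the centre of its base, z along the vial
- pan_mid (a point): centre of the discard pan (0.35 kg with lid), 26 mm above its underside. Pan frame: z up, -x the open end (outlet), +y the way its lid opens. The steel base plate measures 108 (x) x 154 (y) x 6 mm
- pan: the same pan; origin at the centre of its underside. Walls 4 mm thick at y = +/-46 mm and at the rear, x = +50 mm; tops 50 mm above the underside; inside x -52 to +48, y -44 to +44 mm. No front wall: the lid's skirt closes the front. The inner floor falls slightly to the rear: 15 mm above the underside in front, 7 mm at the rear
- lid (a joint): loose clear lid plate with a front skirt, running easily (under 1 N, no catch) in the pan along the pan's +y; 0 m = shut, 0.090 m = fully aside. Its top lies 54 mm above the pan's underside. It covers the inside from y = -43 mm + value to +47 mm; fully aside it leaves the whole inside open from above and at the front; half open, vials can catch behind the skirt. A thin steel runner carries it at the rear, out to y = +100 mm
- lid_grip (a point): centre of the orange upright grip on the lid: 34 mm along pan x, 8 mm thick in pan y, rising from 54 to 76.5 mm above the pan's underside; centre 66 mm above the underside, at pan y = -7 mm with the lid shut, x = 0; it moves with the lid
- fixed_grip (a point): upper part of the blue upright grip fixed on the pan's -y wall: 34 mm along pan x, 6 mm thick in y, its top 76 mm above the pan's underside; the point is at pan x = 0, y = -47.5 mm, 66 mm up. With the lid shut there are 33 mm clear between the two grips and 47 mm over both: one grasp over both pushes the lid shut and lifts the pan
- hole_plus (a point): underside of the hole (10 mm across, through the 6 mm base plate) at pan (0, +64 mm); belongs on pin_plus
- hole_minus (a point): underside of the hole (10 mm across) at pan (0, -64 mm); belongs on pin_minus
- pin_plus (a point): foot of a steel dowel pin (8 mm across, 16 mm tall, the last 6 mm tapered) on the stand's tipping table; meets hole_plus when the pan is home. The table top, on which the pan rests, is 70 mm above the desk. Its z is the pin's axis, its -x points to the dish; the seated pan's axes are parallel to these
- pin_minus (a point): foot of the other, equal dowel pin, for hole_minus, 128 mm from pin_plus; the seated pan's centre is half-way between the two
- tip (a joint): angle of the tipping table, rad: 0 = level, grows as its bar end is raised, end stop 1.45; a stiff hinge (about 4 N at the bar from friction, some 2 N more to lift the pan) that stays where it is left
- tip_hinge (a point): centre of the table's fixed, level hinge axis, 66 mm above the desk, 36 mm from the middle between the pins on the dish side; y is the hinge axis. The bar moves on an arc about it
- bar (a point): middle of the round black bar, 10 mm thick, 74 mm clear length, parallel to the hinge, 150 mm from the hinge axis and level with it when the table is level (66 mm above the desk). It can be pinched from above and turns in the fingers; 48 mm free between it and the table's edge, nothing high within 55 mm of it
- stand: grey tip-out stand fixed to the desk, origin on the desk under the middle of its dish-side edge; its -x points to the dish, +x to the bar end; 125 x 186 mm base
- dish: steel kidney dish 108 (x) x 209 (y) x 33 mm, floor 4 mm thick, in front of the stand's hinge side; origin at the centre of its underside
- dropper_mid (a point): centre of a brown dropper bottle, 33 mm across and 102 mm tall, a bystander at the back; z up
- temp_logger: cream temperature logger, 52 x 82 x 17 mm, lying on the desk near its front edge, a bystander; origin at its underside

How it is judged:
By the outcome, as a careful person would: the job done as asked, in the order asked, and still so for the second after the job is handed in, with the robot touching nothing.
Of vial_1, vial_2, vial_3, vial_4 only 2 to 4 are there at a start; the rules pass over those that are not, and their reading is None.
At some moment in a run one of pan may be knocked a few centimetres aside while the robot is not near it.
Once in a run the grip may slacken for a moment while it holds something.
It also fails if it takes over 210 s, if anything falls off the work surface, if the arm or the gripper's body presses on something with over 40 N, if the wrist force passes 120 N, or if a joint passes its speed limit or range.

### The arm

A 6-joint arm with a two-finger parallel gripper is mounted at the origin on a cart in front of the work surface, level with it; the furniture and walls round the work are solid. World frame = base frame: x ahead of the robot, y to its left, z up, the work surface at z = 0. Lengths are in m, angles in rad, forces in N, time in s.
With the tool pointing down it reaches from about 0.25 to 0.85 m from the base axis. Payload 12.5 kg.
Tool frame: the origin (TCP) lies midway between the tips of the shut fingers; the grasp point (between the pads) lies ctrl.grip_point_offset behind it (ctrl.grip_point_offset is the distance from the TCP to the grasp point, in m); y points along the fingers, z is the direction in which the jaws open and shut, and the axes are right-handed (so a half turn about y gives the same grasp; the last joint's range is limited). The gripper opens to 93 mm and grips with 3 to 60 N. Pads are 15 mm wide; open, the fingers measure 128 mm over their backs; the gripper's body (75 mm by 188 mm) begins 65 mm behind the grasp point.
Start: joints at [-1.22, 0.351, 1.652, -0, 1.139, -0.085], TCP at [0.232, -0.499, 0.219] pointing down, gripper open.
Joint ranges: [-2.75, 2.75], [-0.79, 2.1], [0.01, 2.65], [-1.57, 4.71], [0.07, 3.14], [-2.87, 2.87]. Speed limits (rad/s): [2.22, 2.22, 2.79, 3.14, 3.14, 3.14].

### API

Orientations are given as [roll, pitch, yaw] about the fixed x, y, z axes, in that order (R = Rz(yaw) Ry(pitch) Rx(roll)).
In Python, from plant import ctrl, read_camera, camera_model, ticket gives the robot as it stands.
- The arm moves only by the tool move_arm, never from a script. Its argument "deltas" is text: rows parted by semicolons, each of 4 numbers parted by spaces: the shift along the tool's x, y, z in m, then the turn about the tool's y in degrees. In form: tx ty tz spin; .... A call has 1 to 12 rows; each row shifts and turns the commanded pose from where the row before left it, along the tool's axes as they then stand; what a row does not reach is not made up. A row lasts 1/12 s, in which the tool goes at most 41.7 mm and 7.16 degrees, less where a joint would pass 70% of its speed; a pose out of reach is approached as far as the arm can. A call with a gripper value outside its range is refused whole. "claw" is the gripper command: -1 is shut, 1 is fully open, values between are in proportion, set as the call begins (left out, the last holds). The fingers move at their own pace and stop on an object; the grip force is fixed at half the most. Time passes only in rows, so rows that do not move let the fingers close. It gives the time, the measured TCP pose, the force and the opening at its end, in the units of the state.
- ctrl.observe(): the state, without advancing time (a new reading comes with each control period).
- read_camera(name): name is "scene" or "top" or "wrist"; returns the picture (420x560x3 uint8, red, green, blue); there is no depth.
- camera_model(name): a dict with "camera_matrix" (3x3 intrinsics, pixels), "world_from_camera" (4x4, takes a point from camera to world coordinates); the wrist camera has in their place "mount" (4x4, takes a point from camera to tool coordinates, whose origin is the TCP and whose axes are the tool frame's). Camera axes: x right, y up, looking along -z (the intrinsics and any distortion apply to the point x, -y, -z); pixel columns grow to the right and rows downward; lengths in m; the calibration is good to about 2 mm. A picture is of the moment at which its call begins: read the wrist's pose just before it. camera_model takes no time and is no camera call.
- ticket.sign_off(): hands the job in, once; it reports no verdict.
The state is a dict: "clock": time; "qpos": joint angles; "joint_velocities": joint speeds; "effort": joint torques, N m; "position": TCP position; "ee_rot": TCP orientation; "ft_force": force on the tool from outside, world axes, zero at the start; "wrist_torque": the same for the moment, N m; "finger_gap": finger opening in m.
Only numpy, scipy, OpenCV 4.12 (cv2) and the standard library are available. Lean on these libraries where they do the work, as an engineer would, in place of code of your own. Each camera call takes 0.05 s, during which the arm holds its last target.

## Working session

There is one attempt and no reset: what is moved stays moved. The work goes in short steps, Python scripts to look and compute and a tool call to move; the robot and the scene stay as the last step left them, time stands still between calls to the robot, and variables do not carry over. Pictures are saved under pics/ and viewed, and the job is handed in when it is done.

Besides the shell and the picture viewer there is one more tool, called after "Call:" as name(argument=value, ...) on one line, values as JSON. move_arm: Moves the arm, as the interface text tells. Its arguments: {"type":"object","properties":{"deltas":{"type":"string"},"claw":{"type":"number"}},"required":["deltas"]}

```bash
ls; mkdir -p pics
python3 - <<'E'
from plant import ctrl, read_camera, camera_model
import cv2
print(ctrl.observe(), ctrl.grip_point_offset)
for n in ("scene","top","wrist"):
    print(n,camera_model(n))
    cv2.imwrite(f"pics/{n}0.png",read_camera(n)[:,:,::-1])
E
```

```text
pics
{'clock': 0.0, 'qpos': array([-1.21960710e+00,  3.51223635e-01,  1.65247949e+00, -4.70511617e-06,
        1.13910952e+00, -8.46113153e-02]), 'joint_velocities': array([ 2.58948222e-04, -8.79359607e-06, -5.47259332e-04,  6.25138550e-04,
        1.18665990e-03, -1.74694403e-04]), 'effort': array([ 1.20260513e-03, -4.97322679e+01, -2.85255325e+01,  7.00351386e-02,
        2.57454644e-02, -1.28041729e-04]), 'position': array([ 0.23206188, -0.49823164,  0.21808728]), 'ee_rot': array([-1.57201231e+00,  9.88456485e-05, -2.70579020e+00]), 'ft_force': array([0.23304451, 0.50726983, 0.13135105]), 'wrist_torque': array([-0.01787929, -0.02973683, -0.00979178]), 'finger_gap': 0.09305874541914602} 0.0188
scene {'camera_matrix': array([[439.18960733,   0.        , 288.73454724],
       [  0.        , 439.18960733, 206.4174279 ],
       [  0.        ,   0.        ,   1.        ]]), 'world_from_camera': array([[-7.99503753e-01,  2.81233788e-01, -5.30755410e-01,
         8.41614568e-02],
       [-6.00661054e-01, -3.74014299e-01,  7.06625504e-01,
         7.56310551e-01],
       [ 2.16854575e-04, 
[... 420 characters left out ...]
93639,  0.01062813, -0.00377576,  0.11335395],
       [-0.00293909,  0.07766603,  0.9969751 ,  1.24542589],
       [ 0.        ,  0.        ,  0.        ,  1.        ]])}
wrist {'camera_matrix': array([[354.25331301,   0.        , 280.84991954],
       [  0.        , 354.25331301, 209.5111548 ],
       [  0.        ,   0.        ,   1.        ]]), 'mount': array([[ 8.99890060e-04, -9.67182749e-01, -2.54080145e-01,
        -6.98164478e-02],
       [ 7.22049800e-04,  2.54080810e-01, -9.67182723e-01,
        -1.66631280e-01],
       [ 9.99999334e-01,  6.86899601e-04,  9.26998906e-04,
        -2.93148526e-05],
       [ 0.00000000e+00,  0.00000000e+00,  0.00000000e+00,
         1.00000000e+00]])}
```

View pics/scene0.png

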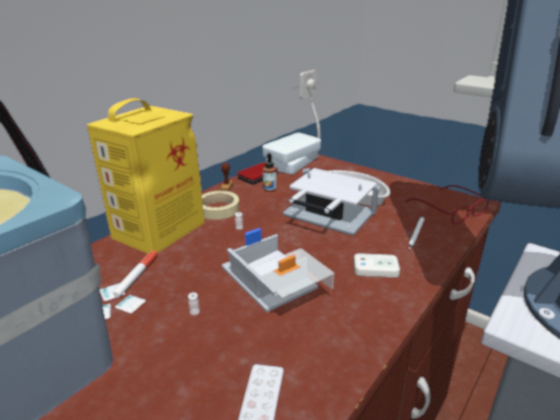

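View pics/top0.png

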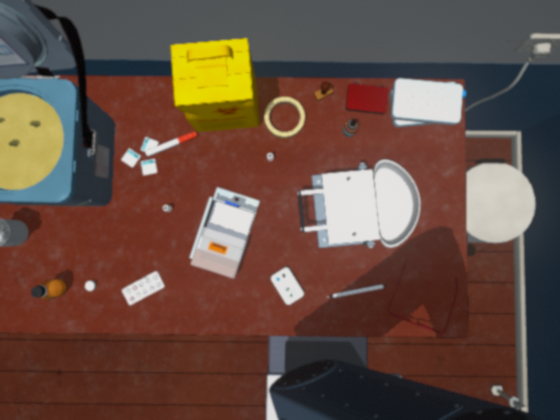

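View pics/wrist0.png

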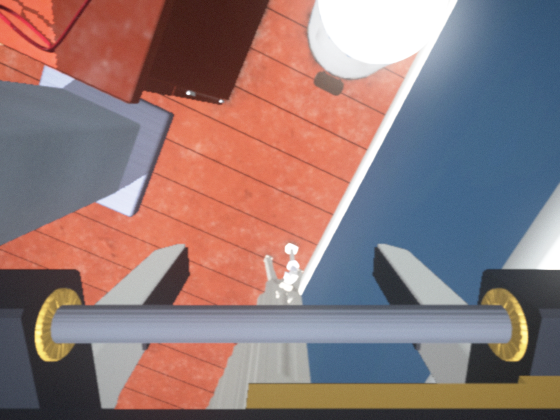

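```bash
cat > h.py <<'E'
from plant import ctrl, read_camera, camera_model
import cv2, numpy as np
from scipy.spatial.transform import Rotation as Ro
def RT(o=None):
    o=o or ctrl.observe()
    T=np.eye(4);T[:3,:3]=Ro.from_euler('xyz',o['ee_rot']).as_matrix();T[:3,3]=o['position'];return T
def cam(n):
    m=camera_model(n)
    W=RT()@m['mount'] if n=='wrist' else m['world_from_camera']
    return m['camera_matrix'],W
def ray(n,uv,c=None):
    K,W=c or cam(n); d=np.linalg.inv(K)@[uv[0],uv[1],1]; d=np.array([d[0],-d[1],-d[2]])
    return W[:3,3],W[:3,:3]@d
def plane(n,uv,z,c=None):
    o,d=ray(n,uv,c); return o+d*(z-o[2])/d[2]
def proj(n,p,c=None):
    K,W=c or cam(n); q=np.linalg.inv(W)@np.r_[p,1]; q=K@[q[0],-q[1],-q[2]]; return q[:2]/q[2]
def tri(*l):
    A=0;b=0
    for n,uv,*c in l:
        o,d=ray(n,uv,*c); d=d/np.linalg.norm(d);P=np.eye(3)-np.outer(d,d);A=A+P;b=b+P@o
    return np.linalg.solve(A,b)
def crop(im,x0,y0,x1,y1,f,name):
    cv2.imwrite('pics/'+name,cv2.resize(im[y0:y1,x0:x1],None,fx=f,fy=f,interpolation=cv2.INTER_CUBIC))
def snap(n,name,box=None,f=1):
    c=cam(n); im=read_camera(n)[:,:,::-1].copy(); cv2.imwrite('pics/raw_'+name,im)
    b=box or (0,0,560,420); crop(im,*b,f,name); return im,c
E
python3 - <<'E'
from h import *
t=cv2.imread('pics/top0.png');s=cv2.imread('pics/scene0.png')
crop(t,140,130,460,310,2.5,'t1.png');crop(s,180,140,420,320,3.3,'s1.png'); crop(t,0,200,180,310,4.4,'t2.png')
for n,uv,z in (('vA',(270,156),.035),('vB',(167,208),.035),('w',(90,286),0.035),('dropper',(350,127),.05)):print(n,plane('top',uv,z))
E
```

```text
vA [0.66645695 0.15524561 0.035     ]
vB [0.54014216 0.39640806 0.035     ]
w [0.35609372 0.57074789 0.035     ]
dropper [ 0.73485331 -0.03271596  0.05      ]
```

View pics/t1.png

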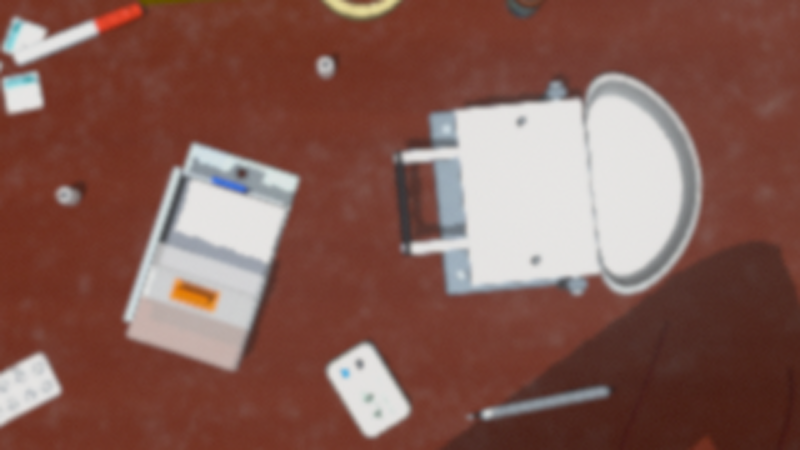

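View pics/s1.png

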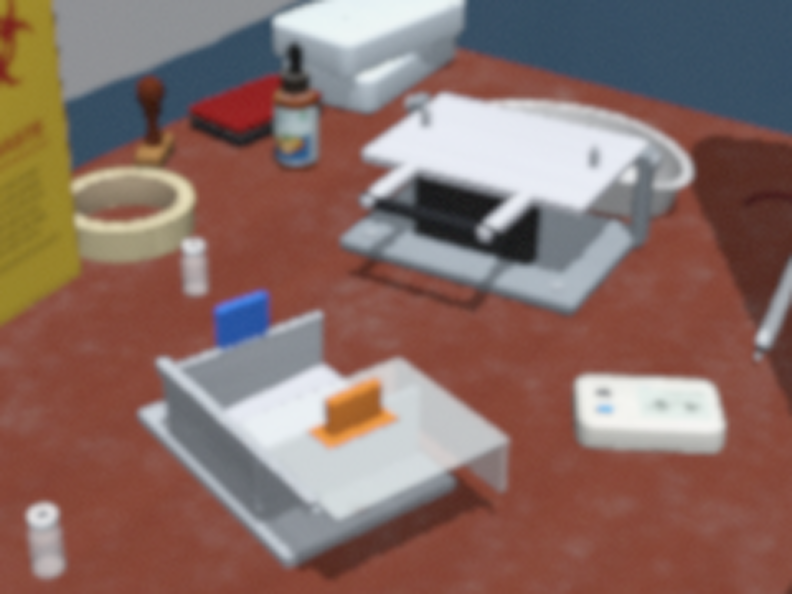

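View pics/t2.png

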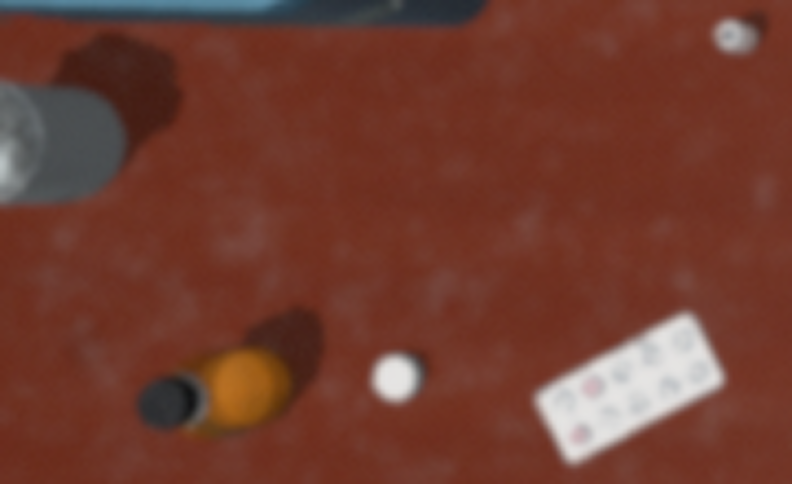

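```bash
cat >> h.py <<'E'
def cen(im,lo,hi,box=None):
    h=cv2.cvtColor(im,cv2.COLOR_BGR2HSV); m=cv2.inRange(h,lo,hi)
    if box: k=np.zeros_like(m);k[box[1]:box[3],box[0]:box[2]]=1;m=m*k
    n,l,s,c=cv2.connectedComponentsWithStats(m); i=1+np.argmax(s[1:,4]); return c[i],s[i],(l==i)
ORG=((8,170,150),(18,255,255)); BLU=((108,150,90),(125,255,255))
def goto(p=None,yaw=None,o=None):
    """print tool deltas: first spin(deg), then shift in tool axes after the spin"""
    T=RT(o); y0=ctrl.observe()['ee_rot'][2] if o is None else o['ee_rot'][2]
    sp=0
    if yaw is not None:
        sp=-np.degrees((yaw-y0+np.pi)%(2*np.pi)-np.pi)
    R=T[:3,:3]@Ro.from_euler('y',sp,degrees=True).as_matrix()
    d=R.T@(np.asarray(p)-T[:3,3])
    print('spin',round(sp,2),'shift mm',np.round(d*1000,1),'rows min',round(np.linalg.norm(d)/.0417,1))
E
python3 - <<'E'
from h import *
t=cv2.imread('pics/top0.png');s=cv2.imread('pics/scene0.png')
r={}
for k,c,bt,bs in (('org',ORG,(190,190,260,280),(240,220,340,300)),('blu',BLU,(190,180,260,280),(220,220,280,260))):
    a,sa,_=cen(t,*c,bt);b,sb,_=cen(s,*c,bs);print(k,a,sa,b,sb,tri(('top',a),('scene',b)),plane('top',a,.066))
# vials: collar top centre
print('vA',tri(('top',(270,156)),('scene',(238.5,213.5))),'vB',tri(('top',(166.8,207.5)),('scene',(193,296))))
# pan base plate far edge corners etc (top crop /2.5+140,130)
f=lambda u,v:(u/2.5+140,v/2.5+130)
for k,uv,z in (('c1',(193,143),.006),('c2',(300,177),.006),('pinA',(521,121),.086),('pinB',(535,260),.086),('bar1',(401,157),.066),('bar2',(408,248),.066)):print(k,plane('top',f(*uv),z))
# scene pins
g=lambda u,v:(u/3.3+180,v/3.3+140)
print('pinfar',tri(('top',f(521,121)),('scene',g(425,113))),'pinnear',tri(('top',f(535,260)),('scene',g(594,157))))
print('boxcorner',plane('scene',(150,248),0),plane('scene',(203,214),0))
E
```

```text
org [217.11702128 247.81914894] [209 243  17  10  94] [286.39361702 264.96808511] [277 257  20  17 188] [0.44948769 0.27394136 0.05861502] [0.44835235 0.27208533 0.066     ]
blu [231.5 203.5] [226 202  12   4  18] [252.78658537 236.45121951] [246 229  15  16 164] [0.55152216 0.24252529 0.06115251] [0.55012158 0.24117615 0.066     ]
vA [0.66815226 0.15641903 0.03305615] vB [0.54321884 0.39981781 0.02890809]
c1 [0.59372025 0.28305261 0.006     ]
c2 [0.56180336 0.1789591  0.006     ]
pinA [ 0.60849504 -0.02482617  0.086     ]
pinB [ 0.48288794 -0.03757321  0.086     ]
bar1 [0.57649119 0.08311363 0.066     ]
bar2 [0.49292491 0.07598991 0.066     ]
pinfar [ 0.61083444 -0.02515089  0.07684699] pinnear [ 0.48378138 -0.03881463  0.07362635]
boxcorner [0.75662005 0.32842873 0.        ] [0.77606184 0.16491138 0.        ]
```

Call:
move_arm(deltas="0 0 0 -7.1;0 0 0 -7.1;0 0 0 -7.1;0 0 0 -7.1;0 0 0 -7.1;0 0 0 -7.1;0 0 0 -7.1;0 0 0 -7.1;0 0 0 -7.1;0 0 0 -7.1;0 0 0 -7.1;0 0 0 -7.1")

```text
clock: 1.15
position: [0.2321, -0.4984, 0.2184]
ee_rot: [-1.571, 0.001, -1.213]
ft_force: [0.0, -0.4, -0.3]
finger_gap: 0.0926
```

Call:
move_arm(deltas="0 0 0 -7;0 0 0 -7;0 0 0 -7;0 0 0 -7;0 0 0 -7;0 0 0 -7;0 0 0 -7;0 0 0 -7;0 0 0 -7;0 0 0 -6.8")

```text
clock: 1.98
position: [0.2321, -0.4984, 0.2184]
ee_rot: [-1.57, 0.0, 0.006]
ft_force: [0.4, -0.6, 0.4]
finger_gap: 0.0929
```

```bash
python3 -c "
from h import *
o=ctrl.observe();print(o['clock'],o['position'],o['ee_rot']);goto((.645,.156,.2),0)"
```

```text
1.9833 [ 0.23214645 -0.49841046  0.21836391] [-1.57021268e+00  1.94037573e-04  5.56522774e-03]
spin 0.32 shift mm [412.9  18.7 654.4] rows min 18.6
```

Call:
move_arm(deltas="17.2e-3 0 27.3e-3 0;0.0172 0 0.0273 0;0.0172 0 0.0273 0;0.0172 0 0.0273 0;0.0172 0 0.0273 0;0.0172 0 0.0273 0;0.0172 0 0.0273 0;0.0172 0 0.0273 0;0.0172 0 0.0273 0;0.0172 0 0.0273 0;0.0172 0 0.0273 0;0.0172 0 0.0273 0", claw=0)

```text
clock: 2.98
position: [0.4393, -0.1695, 0.2186]
ee_rot: [-1.571, 0.0, -0.001]
ft_force: [0.4, -0.0, 0.0]
finger_gap: 0.0463
```

Call:
move_arm(deltas="0.0172 0 0.0273 0;0.0172 0 0.0273 0;0.0172 0 0.0273 0;0.0172 0 0.0273 0;0.0172 0 0.0273 0;0.0172 0 0.0273 0;0.0172 0 0.0273 0;0.0172 0 0.0273 0;0.0172 0 0.0273 0;0.0172 0 0.0273 0;0.0172 0.01 0.0273 0;0.0172 0.009 0.0273 0")

```text
clock: 3.98
position: [0.646, 0.158, 0.1993]
ee_rot: [-1.571, -0.0, -0.0]
ft_force: [0.7, -0.6, -0.0]
finger_gap: 0.0467
```

```bash
python3 -c "
from h import *
o=ctrl.observe();print(o['clock'],o['position'],o['ee_rot'],o['finger_gap'])
snap('wrist','w1.png',None,1.4);snap('top','t3.png',None,1.4)"
```

```text
3.9833 [0.6460237  0.15795036 0.19933499] [-1.57076083e+00 -3.62604458e-04 -4.09045582e-04] 0.04666011210724097
```

View pics/w1.png

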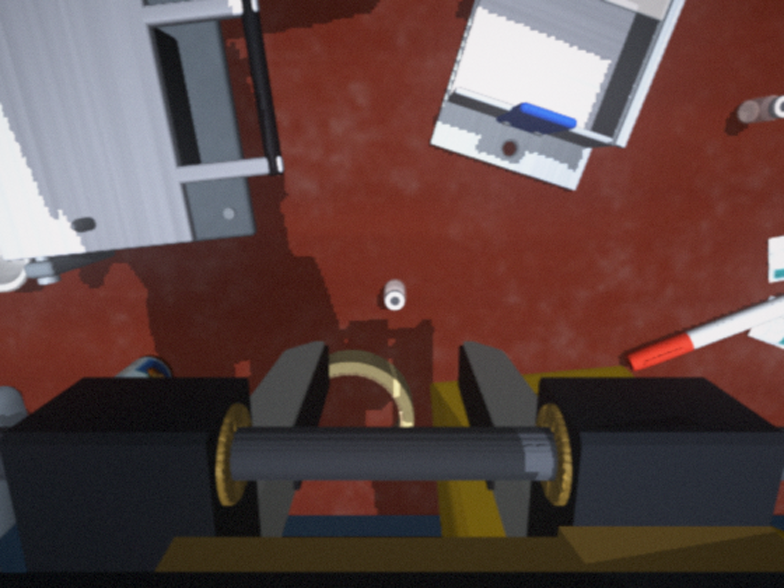

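View pics/t3.png

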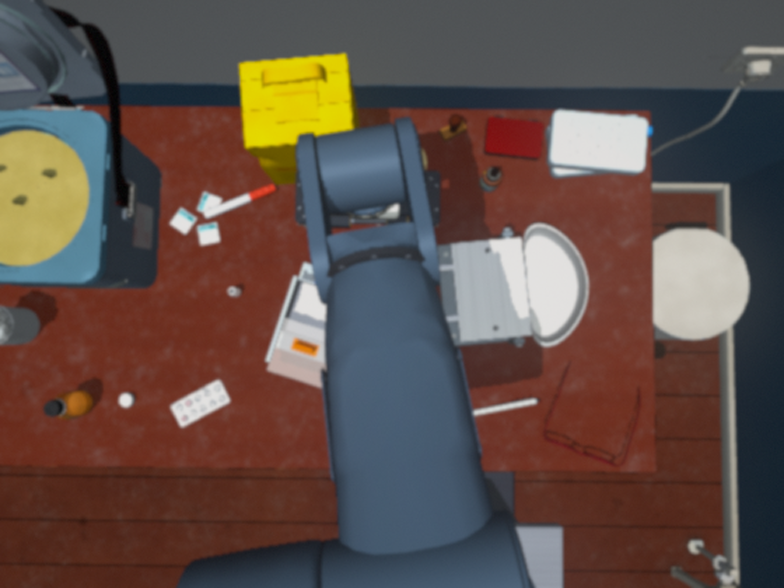

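```bash
python3 -c "
from h import *
c=cam('wrist')
for uv,z in (((282,212),.035),((282,200),0.0)):print(plane('wrist',uv,z,c))
v=plane('wrist',(282,212),.035,c)
print(tri(('wrist',(282,212),c),('top',(270,156)),('scene',(238.5,213))))
goto((v[0],v[1],.06));goto((v[0],v[1],.004))
# vial B rough, blue grip top
print(plane('wrist',(783/1.4,105/1.4),.035,c),plane('wrist',(545/1.4,112/1.4),.076,c))"
```

```text
[0.66348232 0.16091517 0.035     ]
[0.6597839  0.16105742 0.        ]
[0.66569362 0.15860981 0.03563868]
spin 0 shift mm [ 18.1 137.    1.1] rows min 3.3
spin 0 shift mm [ 18.3 193.    1.1] rows min 4.6
[0.53928538 0.40289162 0.035     ] [0.54756457 0.24275823 0.076     ]
```

Call:
move_arm(deltas="0.006 0.035 0.0005 0;0.006 0.035 0.0005 0;0.006 0.035 0.0005 0;0 0.02 0 0;0 0 0 0")

```text
clock: 4.5
position: [0.6606, 0.1569, 0.0696]
ee_rot: [-1.572, 0.008, -0.001]
ft_force: [-0.9, 0.0, -1.4]
finger_gap: 0.0463
```

```bash
python3 -c "
from h import *
o=ctrl.observe();print(o['clock'],o['position'],o['ee_rot'],o['finger_gap'])
snap('wrist','w2.png',None,1.4);snap('scene','s2.png',(180,140,380,290),3.9)"
```

```text
4.5 [0.66060132 0.1568644  0.06960119] [-1.57221789e+00  7.93617737e-03 -9.72981691e-04] 0.04630336702034962
```

View pics/w2.png

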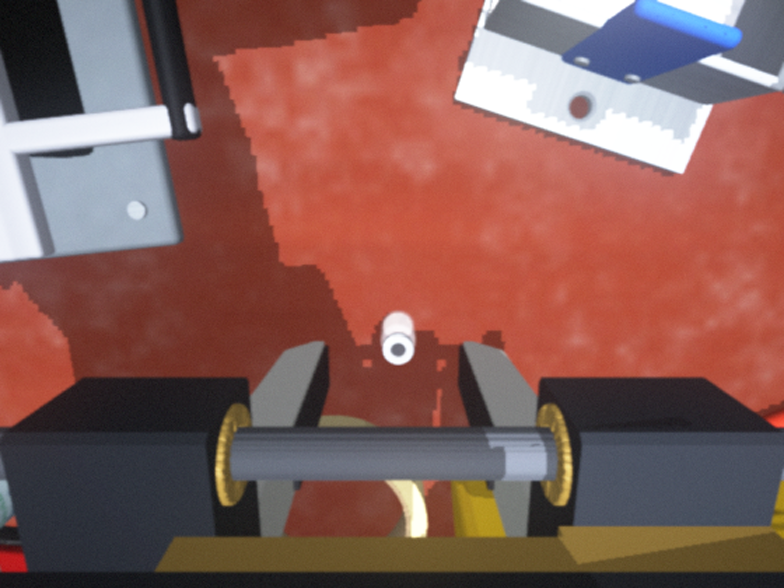

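View pics/s2.png

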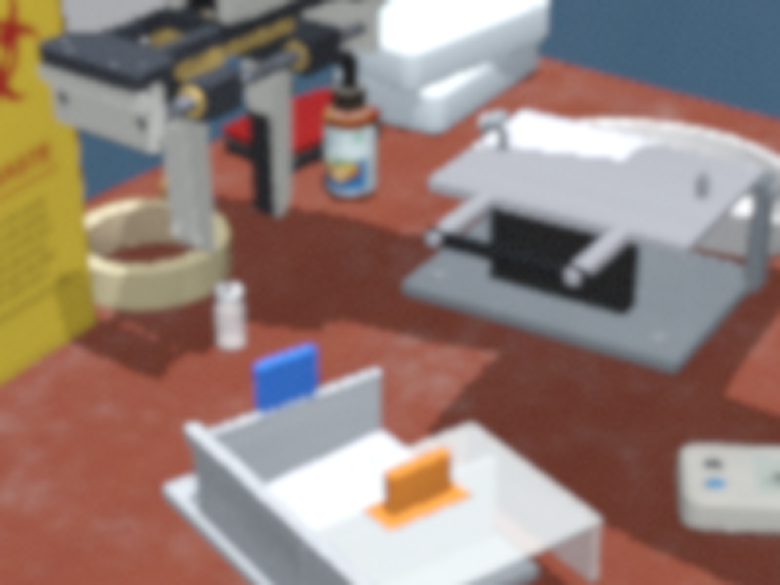

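```bash
python3 -c "
from h import *
c=cam('wrist')
v=plane('wrist',(398/1.4,350/1.4),.035,c);print(v, plane('wrist',(398/1.4,325/1.4),.0,c))
goto((v[0],v[1],.005))"
```

```text
[0.67289271 0.15952036 0.035     ] [0.67285319 0.15987761 0.        ]
spin 0 shift mm [ 9.6 70.1  2. ] rows min 1.7
```

Call:
move_arm(deltas="0 0 0 0;0 0 0 0;0 0 0 0")

```text
clock: 4.85
position: [0.6641, 0.158, 0.0765]
ee_rot: [-1.57, -0.003, -0.001]
ft_force: [-0.8, 0.2, 0.4]
finger_gap: 0.0464
```

```bash
python3 -c "
from h import *
o=ctrl.observe();print(o['clock'],o['position'],o['ee_rot'],o['finger_gap'])
snap('wrist','w3.png',None,1.4)"
```

```text
4.85 [0.66407129 0.15796893 0.07650996] [-1.57038494e+00 -2.57465069e-03 -5.91857983e-04] 0.046444228695136945
```

View pics/w3.png

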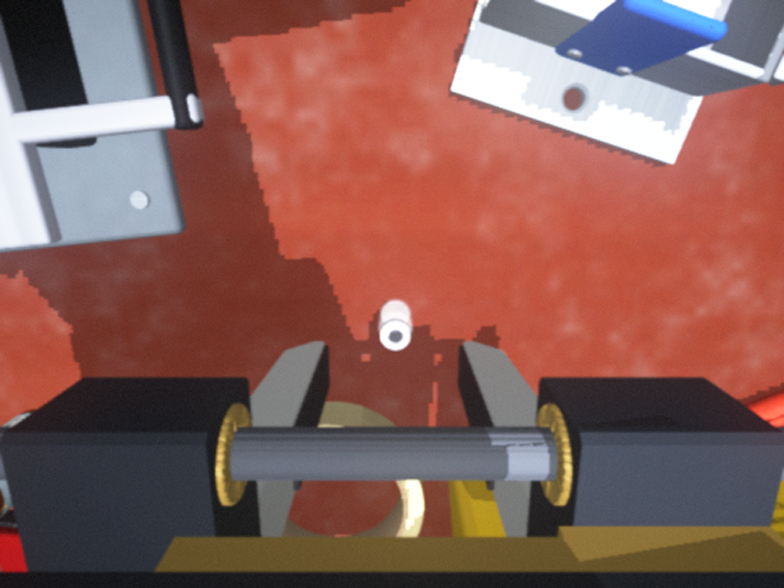

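```bash
python3 -c "
from h import *
c=cam('wrist')
v=plane('wrist',(395.5/1.4,336/1.4),.035,c);print(v, plane('wrist',(396/1.4,312/1.4),.0,c))
goto((v[0],v[1],.005))"
```

```text
[0.66740758 0.15890681 0.035     ] [6.67023207e-01 1.59364248e-01 2.77555756e-17]
spin 0 shift mm [ 3.4 71.2  0.9] rows min 1.7
```

Call:
move_arm(deltas="0.001 0.02 0.0003 0;0.001 0.02 0.0003 0;0.001 0.02 0.0003 0;0 0.01 0 0;0 0 0 0;0 0 0 0;0 0 0 0")

```text
clock: 5.48
position: [0.6671, 0.1589, 0.0061]
ee_rot: [-1.57, -0.002, -0.001]
ft_force: [-0.8, 0.2, 0.3]
finger_gap: 0.0468
```

Call:
move_arm(deltas="0 0 0 0;0 0 0 0;0 0 0 0;0 0 0 0;0 0 0 0", claw=-1)

```text
clock: 5.9
position: [0.6664, 0.1588, 0.0049]
ee_rot: [-1.571, -0.0, -0.001]
ft_force: [-0.4, -0.5, 0.7]
finger_gap: 0.0173
```

Call:
move_arm(deltas="0 -0.02 0 0;0 -0.03 0 0;0 -0.035 0 0;0 -0.03 0 0;0 0 0 5.6;0 0 0 5.7;0 0 0 5.7;0 0 0 0")

```text
clock: 6.57
position: [0.6663, 0.1588, 0.1199]
ee_rot: [-1.571, -0.0, -0.302]
ft_force: [0.5, 0.1, -0.6]
finger_gap: 0.0155
```

```bash
cat >> h.py <<'E'
def pan_est(t,s,zb=0.0,prn=True):
    # grips from top+scene colour centroids
    pass
def pw(c,yaw,x,y):
    a=np.radians(yaw);return np.array([c[0]+x*np.cos(a)-y*np.sin(a),c[1]+x*np.sin(a)+y*np.cos(a)])
E
python3 -c "
from h import *
o=ctrl.observe();print(o['clock'],o['position'],o['ee_rot'],o['finger_gap'])
p=pw((.504,.2545),73,.015,-.020);print(p);goto((*p,.12));goto((*p,.016))
snap('wrist','w4.png',None,1.4)
t,_=snap('top','t4.png')
try: print(cen(t,*ORG,(190,190,260,280))[:2])
except Exception as e: print(e)
"
```

```text
6.5667 [0.66631371 0.15882497 0.11985093] [-1.57066368e+00 -1.60660437e-04 -3.01707811e-01] 0.015472105288525061
[0.52751167 0.26299714]
spin 0 shift mm [-163.5   -0.2   58.2] rows min 4.2
spin 0 shift mm [-163.5  103.8   58.2] rows min 4.8
(array([217.08333333, 247.76041667]), array([209, 243,  17,  10,  96], dtype=int32))
```

View pics/w4.png

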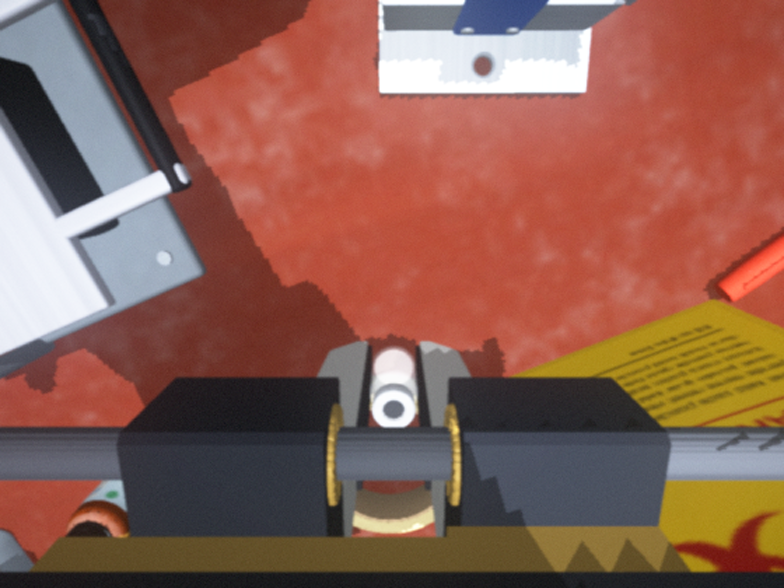

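```bash
python3 -c "
from h import *
c=cam('wrist')
a=plane('wrist',(379/1.4,93/1.4),.006,c);b=plane('wrist',(587/1.4,94.5/1.4),.006,c);h=plane('wrist',(483/1.4,65/1.4),.006,c)
d=b-a;print(a,b,h,np.degrees(np.arctan2(d[1],d[0])),np.linalg.norm(d))
print(pw(h,73,0,.064), pw((a+b)/2,73,0,.077))"
```

```text
[0.5622172  0.18237198 0.006     ] [0.59486349 0.28736846 0.006     ] [0.56493834 0.23829439 0.006     ] 72.728090760773 0.10995472363172114
[0.50373483 0.25700618] [0.50490488 0.25738284]
```

Call:
move_arm(deltas="-0.02 0 0.007 0;-0.03 0 0.011 0;-0.035 0 0.0125 0;-0.035 0 0.0125 0;-0.03 0 0.011 0;-0.0135 0 0.0042 0;0 0 0 0;0 0 0 0")

```text
clock: 7.33
position: [0.5275, 0.2625, 0.1199]
ee_rot: [-1.571, -0.001, -0.294]
ft_force: [0.9, 0.0, -0.4]
finger_gap: 0.0159
```

Call:
move_arm(deltas="0 0.02 0 0;0 0.02 0 0;0 0.02 0 0;0 0.015 0 0;0 0 0 0;0 0 0 0")

```text
clock: 7.83
position: [0.5279, 0.2614, 0.0443]
ee_rot: [-1.571, 0.001, -0.298]
ft_force: [-1.0, 0.3, -0.1]
finger_gap: 0.0155
```

```bash
python3 -c "
from h import *
o=ctrl.observe();print(o['clock'],o['position'],o['ee_rot'],o['finger_gap'])
snap('wrist','w5.png',None,1.4);snap('scene','s5.png',(180,140,380,290),3.9)
"
```

```text
7.8333 [0.52790176 0.26144158 0.04427624] [-1.57141453e+00  5.72367664e-04 -2.97732006e-01] 0.015498776423125105
```

View pics/w5.png

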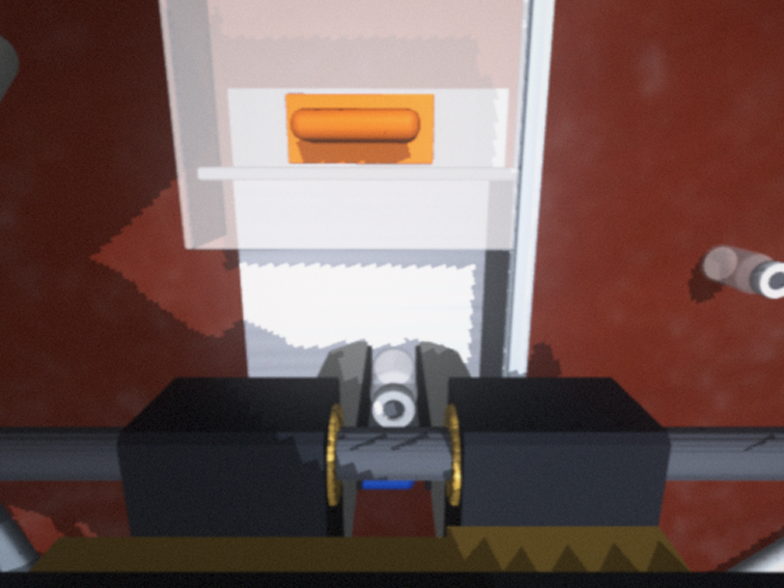

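View pics/s5.png

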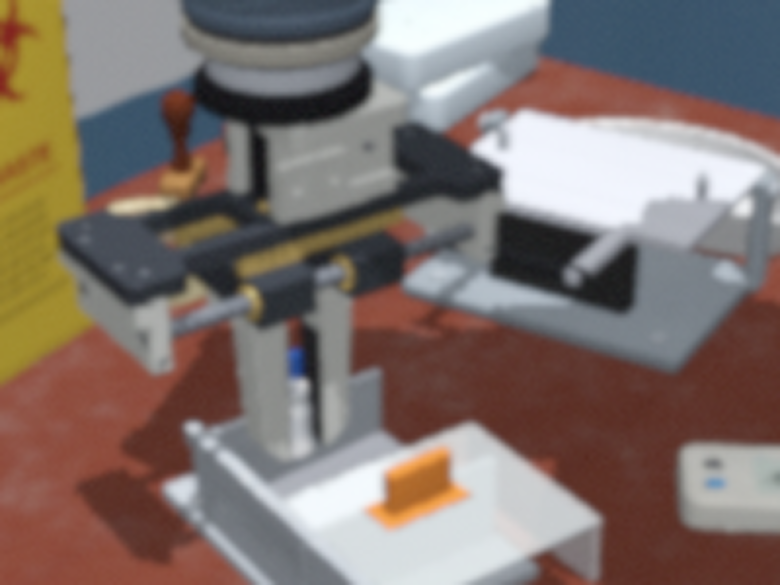

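Call:
move_arm(deltas="0 0.01 0 0;0 0.01 0 0;0 0.008 0 0;0 0 0 0;0 0 0 0;0 0 0 0")

```text
clock: 8.43
position: [0.5269, 0.2623, 0.0164]
ee_rot: [-1.571, 0.0, -0.297]
ft_force: [-0.0, 0.0, 0.2]
finger_gap: 0.0154
```

Call:
move_arm(deltas="0 0 0 0;0 0 0 0;0 0 0 0;0 0 0 0", claw=-0.4)

```text
clock: 8.77
position: [0.5271, 0.2623, 0.0168]
ee_rot: [-1.571, -0.0, -0.297]
ft_force: [-0.8, 0.4, -0.2]
finger_gap: 0.0274
```

Call:
move_arm(deltas="0 -0.01 0 0;0 -0.02 0 0;0 -0.035 0 0;0 -0.035 0 0;0 -0.03 0 0;0 0 0 0;0 0 0 0")

```text
clock: 9.35
position: [0.5278, 0.2627, 0.1489]
ee_rot: [-1.568, -0.003, -0.297]
ft_force: [0.9, 0.5, -0.6]
finger_gap: 0.0281
```

```bash
python3 -c "
from h import *
c=cam('wrist');o=ctrl.observe();print(o['clock'],o['position'],o['ee_rot'],o['finger_gap'])
snap('wrist','w6.png',None,1.4)
goto((.52,.395,.13))
"
```

```text
9.35 [0.52781057 0.26265288 0.14891667] [-1.56836583 -0.00300312 -0.29717364] 0.028138645343432946
spin 0 shift mm [-45.6  17.2 124.8] rows min 3.2
```

View pics/w6.png

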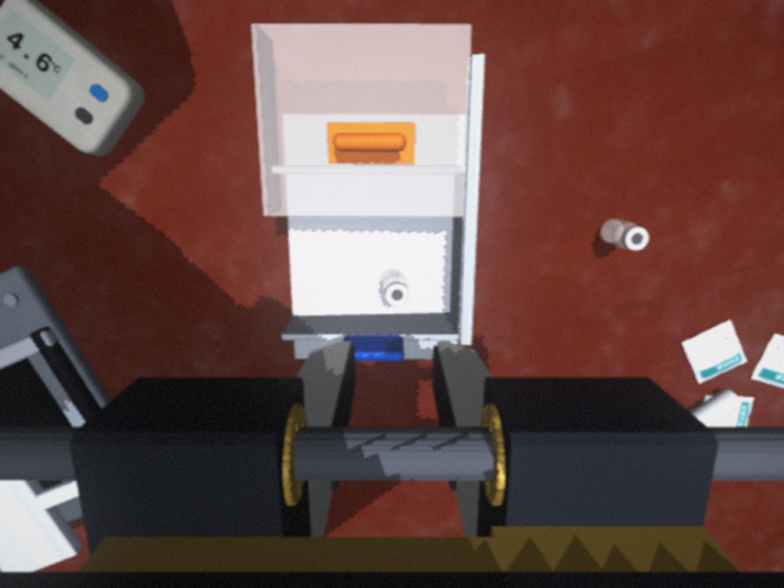

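```bash
python3 -c "
from h import *
c=cam('wrist')
v=plane('wrist',(636.5/1.4,238.5/1.4),.035,c);print(v,tri(('top',(166.8,207.5)),('wrist',(636.5/1.4,238.5/1.4),c)));goto((*v[:2],.09))"
```

```text
[0.53935333 0.40232678 0.035     ] [0.53921284 0.39754767 0.04114301]
spin 0 shift mm [-29.2  57.3 137.5] rows min 3.6
```

Call:
move_arm(deltas="-0.006 0 0.027 0;-0.006 0.012 0.028 0;-0.006 0.015 0.028 0;-0.006 0.015 0.028 0;-0.005 0.015 0.026 0;0 0 0 0;0 0 0 0;0 0 0 0", claw=0)

```text
clock: 10.07
position: [0.539, 0.4011, 0.0888]
ee_rot: [-1.572, 0.001, -0.297]
ft_force: [0.1, -0.2, 0.3]
finger_gap: 0.0466
```

```bash
python3 -c "
from h import *
c=cam('wrist');o=ctrl.observe();print(o['clock'],o['position'],o['ee_rot'],o['finger_gap'])
snap('wrist','w7.png',None,1.4)
"
```

```text
10.0667 [0.53903308 0.40106171 0.08881936] [-1.57230450e+00  1.05755911e-03 -2.97168415e-01] 0.04655334094820153
```

View pics/w7.png

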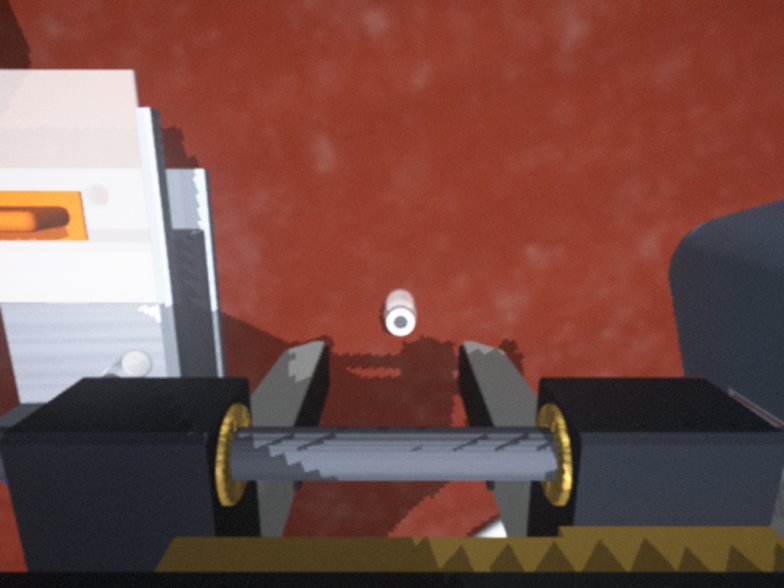

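```bash
python3 -c "
from h import *
c=cam('wrist')
for uv in ((400.5,321),(400,298),(672,270),(690,235),(783,200)):
  print(uv,[plane('wrist',np.array(uv)/1.4,z,c)[:2].round(4) for z in (0,.035,.1)])
v=plane('wrist',(400.5/1.4,321/1.4),.035,c);goto((*v[:2],.005))
for uv in ((112,200),(75,203)): print([plane('top',uv,z)[:2].round(3) for z in (0,.1,.2)])
"
```

```text
(400.5, 321) [array([0.5521, 0.4009]), array([0.5411, 0.4037]), array([0.5207, 0.4089])]
(400, 298) [array([0.5396, 0.4044]), array([0.5304, 0.4067]), array([0.5131, 0.411 ])]
(672, 270) [array([0.5672, 0.546 ]), array([0.5542, 0.529 ]), array([0.5299, 0.4974])]
(690, 235) [array([0.5515, 0.5579]), array([0.5406, 0.5392]), array([0.5203, 0.5046])]
(783, 200) [array([0.5476, 0.6058]), array([0.5372, 0.5806]), array([0.5179, 0.5338])]
spin 0 shift mm [ 0.8 84.5  3.2] rows min 2.0
[array([0.56 , 0.539]), array([0.553, 0.505]), array([0.545, 0.471])]
[array([0.552, 0.628]), array([0.545, 0.587]), array([0.538, 0.546])]
```

Call:
move_arm(deltas="0.0004 0.025 0.0015 0;0.0004 0.025 0.0015 0;0 0.02 0 0;0 0.014 0 0;0 0 0 0;0 0 0 0;0 0 0 0")

```text
clock: 10.7
position: [0.5419, 0.4046, 0.0072]
ee_rot: [-1.569, -0.001, -0.298]
ft_force: [0.9, -0.5, -0.2]
finger_gap: 0.0465
```

Call:
move_arm(deltas="0 0 0 0;0 0 0 0;0 0 0 0;0 0 0 0;0 0 0 0", claw=-1)

```text
clock: 11.12
position: [0.5412, 0.4045, 0.0059]
ee_rot: [-1.571, -0.0, -0.297]
ft_force: [0.1, 0.0, -0.6]
finger_gap: 0.0177
```

Call:
move_arm(deltas="0 -0.02 0 0;0 -0.03 0 0;0 -0.035 0 0;0 -0.03 0 0;0 0 0 0;0 0 0 0;0 0 0 0")

```text
clock: 11.7
position: [0.5407, 0.4042, 0.1198]
ee_rot: [-1.572, 0.001, -0.297]
ft_force: [-0.3, -0.0, -0.3]
finger_gap: 0.0156
```

```bash
python3 -c "
from h import *
c=cam('wrist');o=ctrl.observe();print(o['clock'],o['position'],o['ee_rot'],o['finger_gap'])
snap('wrist','w8.png',None,1.4)
t,_=snap('top','t8.png',(140,130,460,310),2.5)
p=pw((.504,.257),72.8,-.020,-.016);print(p);goto((*p,.12))
"
```

```text
11.7 [0.5406549  0.4041817  0.11980121] [-1.57169891e+00  7.64764035e-04 -2.97221093e-01] 0.015567331083108338
[0.51337029 0.2331631 ]
spin 0 shift mm [  24.2   -0.7 -171.3] rows min 4.1
```

View pics/w8.png

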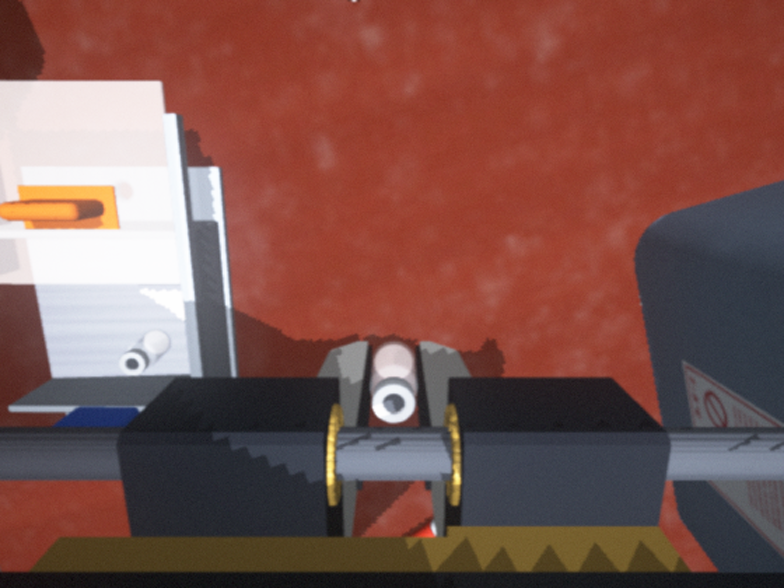

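View pics/t8.png

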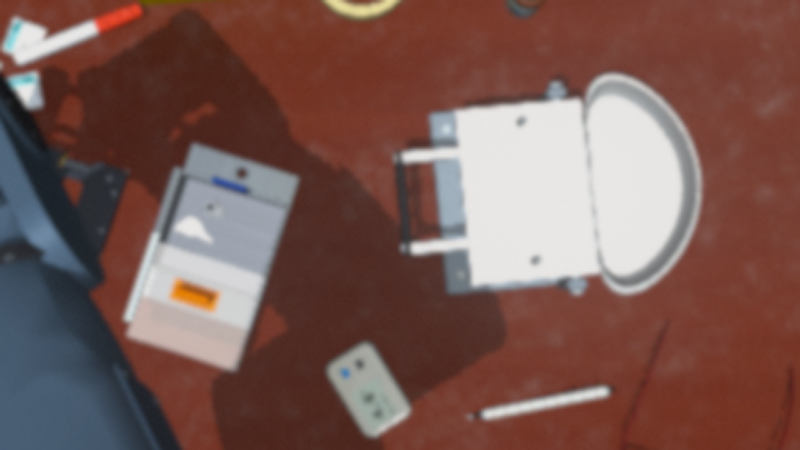

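```bash
python3 -c "
from h import *
p=pw((.504,.257),72.8,-.024,-.006);print(p);goto((*p,.12))
"
```

```text
[0.50263468 0.23229907]
spin 0 shift mm [  14.1   -0.7 -175.2] rows min 4.2
```

Call:
move_arm(deltas="0.0023 0 -0.0292 0;0.0023 0 -0.0292 0;0.0023 0 -0.0292 0;0.0023 0 -0.0292 0;0.0023 0 -0.0292 0;0.0024 0 -0.0292 0;0 0 0 0;0 0 0 0")

```text
clock: 12.47
position: [0.5027, 0.2318, 0.1199]
ee_rot: [-1.572, 0.001, -0.299]
ft_force: [-0.2, 0.1, -0.3]
finger_gap: 0.0154
```

Call:
move_arm(deltas="0 0.02 0 0;0 0.02 0 0;0 0.02 0 0;0 0.015 0 0;0 0 0 0;0 0 0 0;0 0 0 0")

```text
clock: 13.05
position: [0.5035, 0.2335, 0.0462]
ee_rot: [-1.57, -0.001, -0.297]
ft_force: [0.3, -0.7, 0.1]
finger_gap: 0.016
```

```bash
python3 -c "
from h import *
c=cam('wrist');o=ctrl.observe();print(o['clock'],o['position'],o['ee_rot'],o['finger_gap'])
snap('wrist','w9.png',None,1.4)
"
```

```text
13.05 [0.50351214 0.23350845 0.0461779 ] [-1.57030297e+00 -5.43539523e-04 -2.96768282e-01] 0.01598702510114692
```

View pics/w9.png

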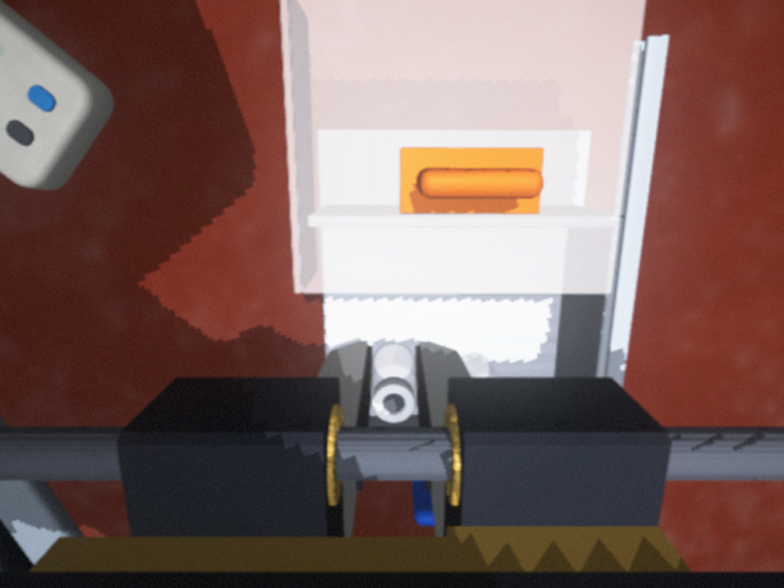

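Call:
move_arm(deltas="0 0.01 0 0;0 0.01 0 0;0 0.005 0 0;0 0 0 0;0 0 0 0;0 0 0 0")

```text
clock: 13.6
position: [0.5029, 0.2328, 0.0203]
ee_rot: [-1.571, 0.0, -0.297]
ft_force: [0.1, 0.1, -0.1]
finger_gap: 0.0157
```

Call:
move_arm(deltas="0 0 0 0;0 0 0 0;0 0 0 0;0 0 0 0", claw=-0.48)

```text
clock: 13.93
position: [0.5031, 0.2329, 0.0207]
ee_rot: [-1.571, -0.0, -0.297]
ft_force: [-0.1, -0.1, 0.0]
finger_gap: 0.0241
```

Call:
move_arm(deltas="0 -0.01 0 0;0 -0.02 0 0;0 -0.035 0 0;0 -0.035 0 0;0 -0.03 0 0;0 0 0 0;0 0 0 0")

```text
clock: 14.52
position: [0.5038, 0.2332, 0.1528]
ee_rot: [-1.568, -0.003, -0.297]
ft_force: [-0.5, -0.1, 0.4]
finger_gap: 0.0243
```

```bash
python3 -c "
from h import *
c=cam('wrist');o=ctrl.observe();print(o['clock'],o['position'],o['ee_rot'],o['finger_gap'])
snap('wrist','w10.png',None,1.4)
"
```

```text
14.5167 [0.50382037 0.23315992 0.1527945 ] [-1.56847933 -0.00306203 -0.29715235] 0.024252824613964996
```

View pics/w10.png

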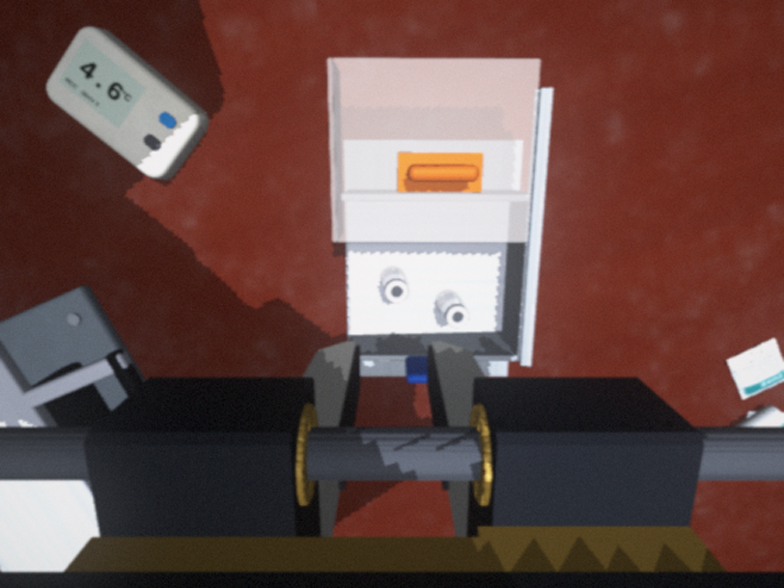

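Call:
move_arm(deltas="0 0 0 7;0 0 0 7;0 0 0 7;0 0 0 7;0 0 0 7;0 0 0 7;0 0 0 7;0 0 0 7;0 0 0 7;0 0 0 7;0 0 0 7;0 0 0 7", claw=-1)

```text
clock: 15.57
position: [0.5023, 0.2326, 0.1492]
ee_rot: [-1.573, -0.001, -1.769]
ft_force: [-0.4, 0.9, 0.8]
finger_gap: 0.0003
```

Call:
move_arm(deltas="0 0 0 6.2;0 0 0 0;0 0 0 0")

```text
clock: 15.82
position: [0.5025, 0.2326, 0.1496]
ee_rot: [-1.572, -0.001, -1.868]
ft_force: [0.7, 0.0, -0.7]
finger_gap: 0.0005
```

```bash
python3 -c "
from h import *
c=cam('wrist');o=ctrl.observe();print(o['clock'],o['position'],o['ee_rot'],o['finger_gap'])
snap('wrist','w11.png',None,1.4)
p=pw((.504,.257),72.8,0,.09);goto((*p,.12),np.radians(-107.2))
"
```

```text
15.8167 [0.50254207 0.2326496  0.14962113] [-1.57233982e+00 -1.18528425e-03 -1.86807219e+00] 0.0005011866367682864
spin 0.19 shift mm [-23.6  29.9 -95.9] rows min 2.5
```

View pics/w11.png

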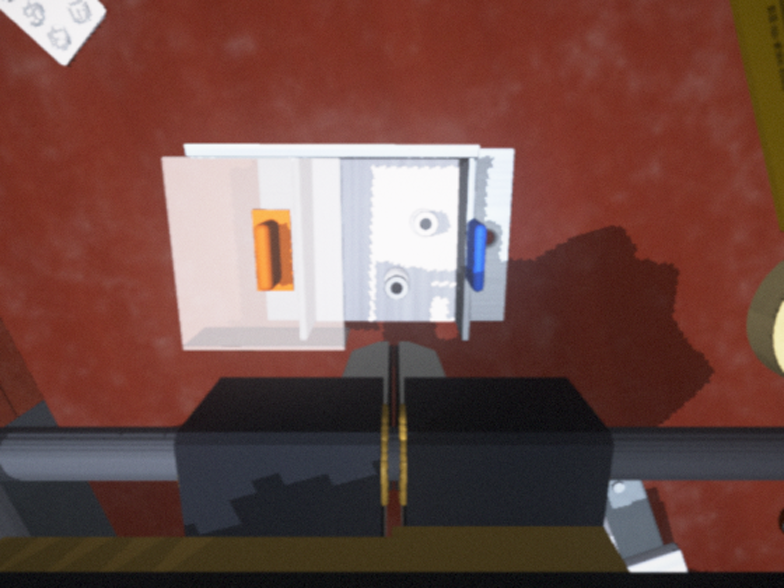

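```bash
python3 -c "
from h import *
c=cam('wrist')
b=plane('wrist',(478/1.4,255/1.4),.076,c);a=plane('wrist',(265/1.4,255/1.4),.0765,c)
print(a,b,np.linalg.norm((a-b)[:2]),pw(b,72.8,0,.0475))
for uv in ((514,149),(504,320),(163,157),(182,349)): print(plane('wrist',np.array(uv)/1.4,.006 if uv[0]>500 else .054,c))
"
```

```text
[0.44972131 0.27659337 0.0765    ] [0.54961721 0.24586893 0.076     ] 0.10451402815832257 [0.50424149 0.25991507]
[0.59431772 0.28633495 0.006     ]
[0.56281484 0.18324635 0.006     ]
[0.41112406 0.33716341 0.054     ]
[0.37893027 0.23779787 0.054     ]
```

Call:
move_arm(deltas="-0.008 0 -0.032 0;-0.008 0 -0.032 0;-0.0075 0 -0.032 0;0 0.02 0 0;0 0.02 0 0;0 0.02 0 0;0 0.0 0 0;0 0 0 0")

```text
clock: 16.53
position: [0.4179, 0.2835, 0.0902]
ee_rot: [-1.572, -0.002, -1.87]
ft_force: [0.4, 0.1, 1.0]
finger_gap: 0.0004
```

```bash
python3 -c "
from h import *
c=cam('wrist');o=ctrl.observe();print(o['clock'],o['position'],o['ee_rot'],o['finger_gap'])
snap('wrist','w12.png',None,1.4)
"
```

```text
16.5333 [0.41787664 0.28348169 0.09018398] [-1.57232958e+00 -1.55962908e-03 -1.86950427e+00] 0.0003569379339166967
```

View pics/w12.png

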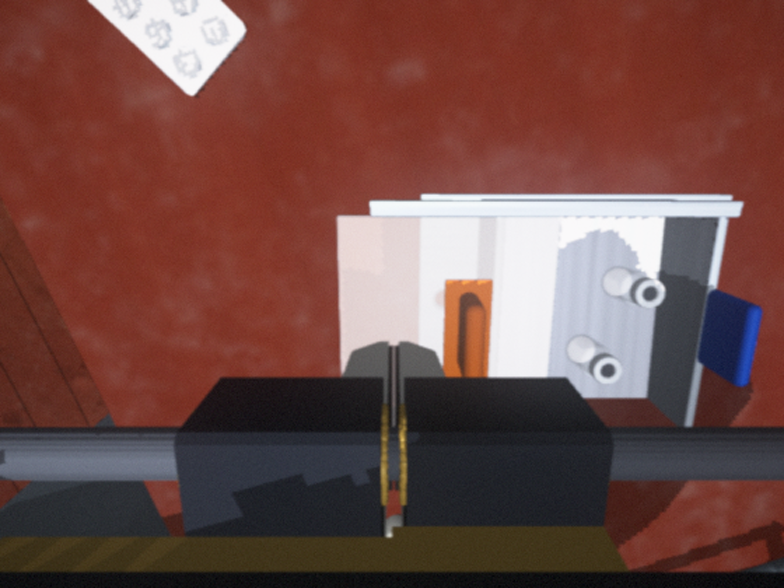

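Call:
move_arm(deltas="0 0.015 0 0;0 0.014 0 0;0 0 0 0;0 0 0 0")

```text
clock: 16.92
position: [0.4187, 0.2838, 0.0624]
ee_rot: [-1.571, 0.0, -1.871]
ft_force: [-0.4, 0.2, 0.0]
finger_gap: 0.0003
```

Call:
move_arm(deltas="0 0 0.007 0;0 0 0.007 0;0 0 0.007 0;0 0 0.007 0;0 0 0.007 0;0 0 0.007 0;0 0 0 0;0 0 0 0")

```text
clock: 17.58
position: [0.4587, 0.2711, 0.0615]
ee_rot: [-1.571, -0.0, -1.872]
ft_force: [0.3, 0.7, -0.1]
finger_gap: 0.0004
```

```bash
python3 -c "
from h import *
c=cam('wrist');o=ctrl.observe();print(o['clock'],o['position'],o['ee_rot'],o['ft_force'])
snap('wrist','w13.png',None,1.4)
"
```

```text
17.5833 [0.45871932 0.27107471 0.06150683] [-1.57091149e+00 -1.12312242e-04 -1.87213140e+00] [ 0.25066581  0.72393514 -0.0920471 ]
```

View pics/w13.png

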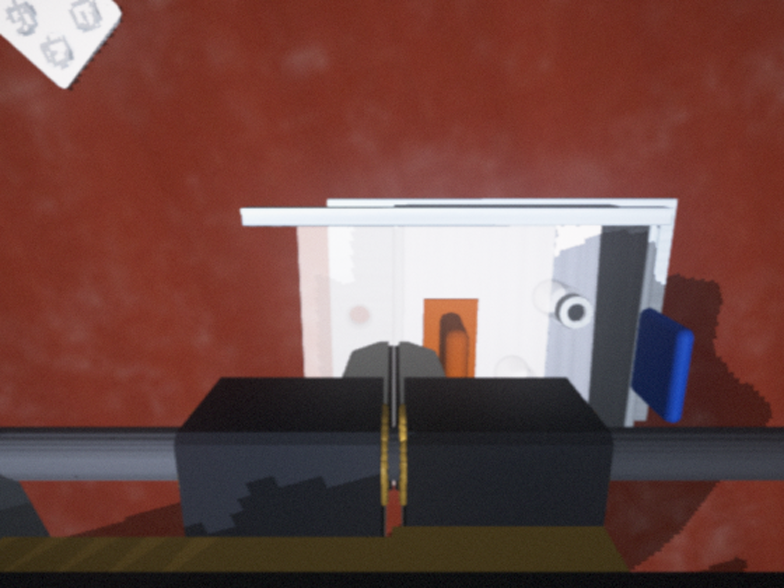

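Call:
move_arm(deltas="0 0 0.006 0;0 0 0.006 0;0 0 0.006 0;0 0 0.006 0;0 0 0.005 0;0 0 0 0;0 0 0 0")

```text
clock: 18.22
position: [0.4864, 0.2626, 0.0616]
ee_rot: [-1.571, 0.0, -1.872]
ft_force: [-0.5, 0.6, -0.6]
finger_gap: 0.0006
```

Call:
move_arm(deltas="0 0 0.003 0;0 0 0 0;0 0 0 0")

```text
clock: 18.47
position: [0.489, 0.2619, 0.0616]
ee_rot: [-1.571, 0.0, -1.871]
ft_force: [0.3, 0.4, -0.7]
finger_gap: 0.0004
```

```bash
python3 -c "
from h import *
c=cam('wrist');o=ctrl.observe();print(o['clock'],o['position'],o['ee_rot'],o['ft_force'])
snap('wrist','w14.png',None,1.4)
"
```

```text
18.4667 [0.48900045 0.2618507  0.0616313 ] [-1.57081447e+00  1.87598909e-05 -1.87148720e+00] [ 0.2897724   0.40106689 -0.70440861]
```

View pics/w14.png

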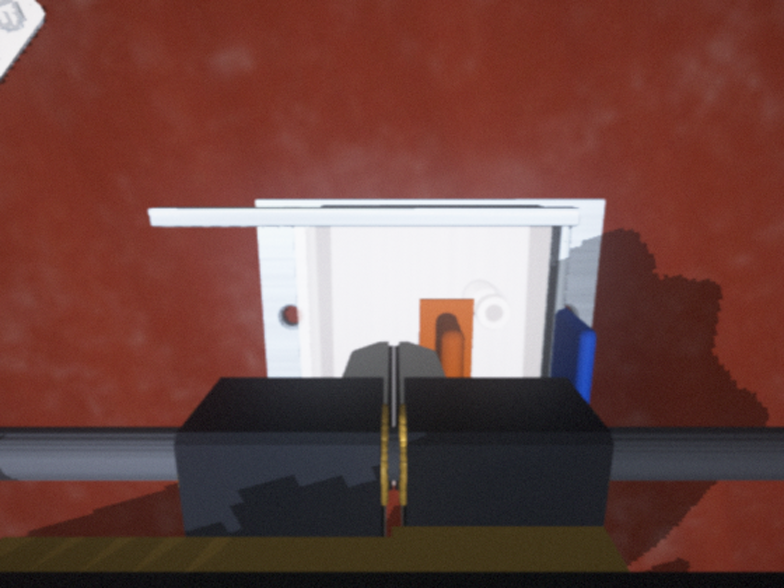

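Call:
move_arm(deltas="0 0 0.002 0;0 0 0 0;0 0 0 0")

```text
clock: 18.77
position: [0.491, 0.2613, 0.0617]
ee_rot: [-1.571, 0.0, -1.871]
ft_force: [0.1, 0.2, -0.1]
finger_gap: 0.0003
```

Call:
move_arm(deltas="0 0 0.001 0;0 0 0 0;0 0 0 0")

```text
clock: 19.02
position: [0.492, 0.2609, 0.0616]
ee_rot: [-1.571, 0.0, -1.872]
ft_force: [-0.7, -0.0, -0.1]
finger_gap: 0.0005
```

Call:
move_arm(deltas="0 0 0.001 0;0 0 0 0;0 0 0 0")

```text
clock: 19.27
position: [0.4929, 0.2606, 0.0616]
ee_rot: [-1.571, 0.0, -1.872]
ft_force: [-0.3, 0.4, -0.1]
finger_gap: 0.0
```

Call:
move_arm(deltas="0 0 -0.006 0;0 -0.02 0 0;0 -0.035 0 0;0 -0.035 0 0;0 -0.01 0.028 0;0 0 0.01 0;0 0 0 0;0 0 0 0;0 0 0 0", claw=-1)

```text
clock: 20.02
position: [0.5218, 0.251, 0.1599]
ee_rot: [-1.574, -0.002, -1.872]
ft_force: [0.1, -0.1, -0.5]
finger_gap: 0.0003
```

```bash
python3 -c "
from h import *
c=cam('wrist');o=ctrl.observe();print(o['clock'],o['position'],o['ee_rot'],o['ft_force'])
snap('wrist','w15.png',None,1.4)
snap('top','t15.png',(140,130,460,310),2.5)
"
```

```text
20.0167 [0.52184324 0.25103958 0.15986927] [-1.57351721 -0.00194047 -1.87158147] [ 0.12434712 -0.08333121 -0.50765775]
```

View pics/w15.png

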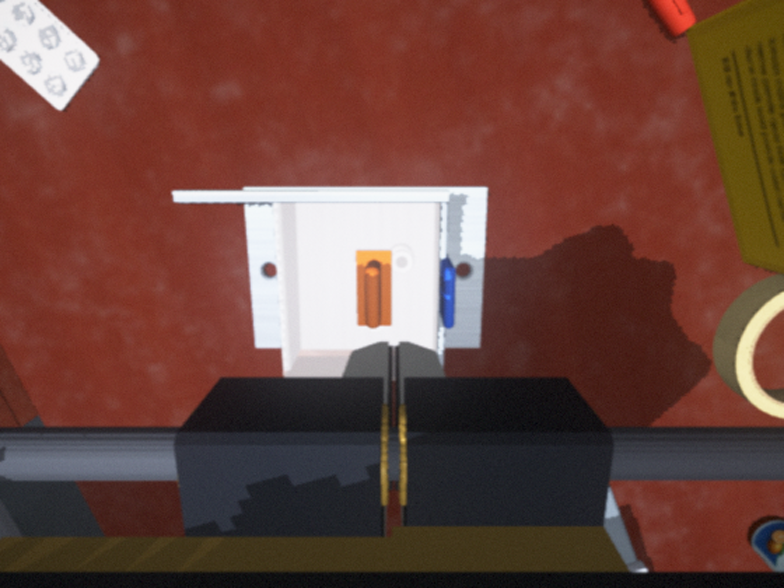

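```bash
python3 -c "
from h import *
c=cam('wrist')
P=lambda u,v,z: plane('wrist',(u/1.4,v/1.4),z,c)
a=P(373.5,297,.0765);b=P(449.5,294,.076)
h1=P(269.5,270,.006);h2=P(464.5,270,.006)
print(a,b,np.linalg.norm((a-b)[:2]));print(h1,h2,np.linalg.norm(h1-h2),(h1+h2)/2,np.degrees(np.arctan2(*(h1-h2)[[1,0]]))-90)
p=(a+b)/2;print(p);goto((*p[:2],.12),np.radians(72.7-180));goto((*p[:2],.058))
"
```

```text
[0.51234739 0.2565564  0.0765    ] [0.55078221 0.24619787 0.076     ] 0.03980621442529066
[0.44372806 0.27714617 0.006     ] [0.56687986 0.23893835 0.006     ] 0.12894263688006424 [0.50530396 0.25804226 0.006     ] 72.76350724572134
[0.5315648  0.25137714 0.07625   ]
spin 0.09 shift mm [-3.  40.4  9. ] rows min 1.0
spin 0 shift mm [ -3.1 102.4   9.1] rows min 2.5
```

View pics/t15.png

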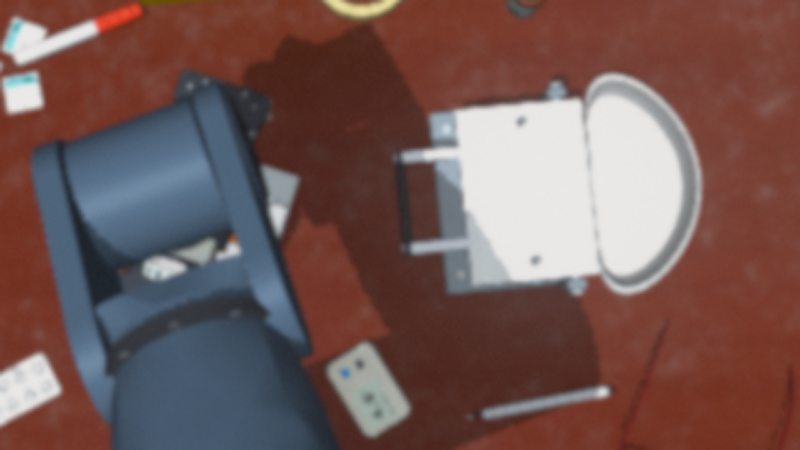

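Call:
move_arm(deltas="-0.001 0.015 0.003 0;-0.0005 0.015 0.003 0;0 0.01 0.003 0;0 0 0 0;0 0 0 0;0 0 0 0;0 0 0 0", claw=0.7)

```text
clock: 20.7
position: [0.5327, 0.2501, 0.1224]
ee_rot: [-1.57, 0.001, -1.871]
ft_force: [0.8, 0.4, 0.3]
finger_gap: 0.0427
```

```bash
python3 -c "
from h import *
c=cam('wrist');o=ctrl.observe();print(o['clock'],o['position'],o['ee_rot'],o['finger_gap'])
goto((.5314,.2503,.0585),np.radians(72.7-180))
snap('wrist','w16.png',None,1.4)
"
```

```text
20.7 [0.53266545 0.2501495  0.12241988] [-1.56992874e+00  6.69181445e-04 -1.87138348e+00] 0.0427366407132545
spin 0.08 shift mm [ 0.3 63.9 -1.3] rows min 1.5
```

View pics/w16.png

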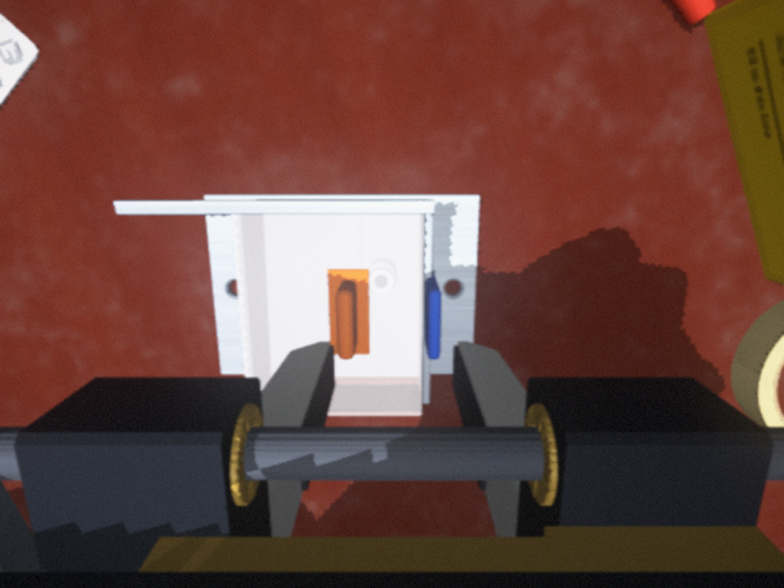

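```bash
python3 -c "
from h import *
snap('scene','s16.png',(200,180,360,310),4.6)
"
```

```text
(no output)
```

View pics/s16.png

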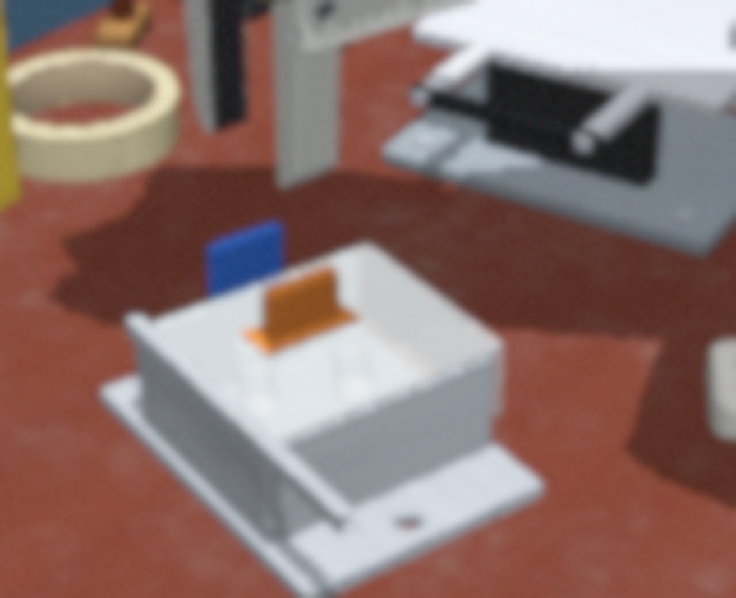

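Call:
move_arm(deltas="0 0 -0.0013 0;0 0 0 0;0 0 0 0;0 0 0 0;0 0.02 0 0;0 0.02 0 0;0 0.015 0 0;0 0.0065 0 0;0 0 0 0;0 0 0 0;0 0 0 0", claw=0.6)

```text
clock: 21.72
position: [0.5318, 0.2505, 0.0611]
ee_rot: [-1.57, 0.001, -1.872]
ft_force: [-0.1, 0.5, -0.4]
finger_gap: 0.0745
```

```bash
python3 -c "
from h import *
o=ctrl.observe();print(o['clock'],o['position'],o['ee_rot'],o['finger_gap'],o['ft_force'])
goto((.5314,.2503,.0585))
snap('wrist','w17.png',None,1.4);snap('scene','s17.png',(200,140,360,270),4.6)
"
```

```text
21.7167 [0.53180305 0.25052924 0.06114283] [-1.56961563e+00  9.31023685e-04 -1.87150891e+00] 0.0745246930740605 [-0.11007936  0.46607167 -0.40042435]
spin 0 shift mm [ 0.3  2.6 -0.3] rows min 0.1
```

View pics/s17.png

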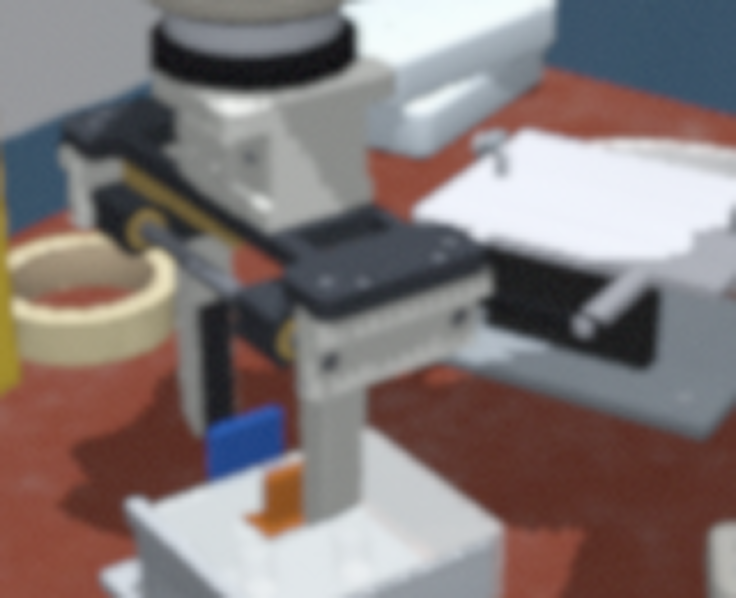

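View pics/w17.png

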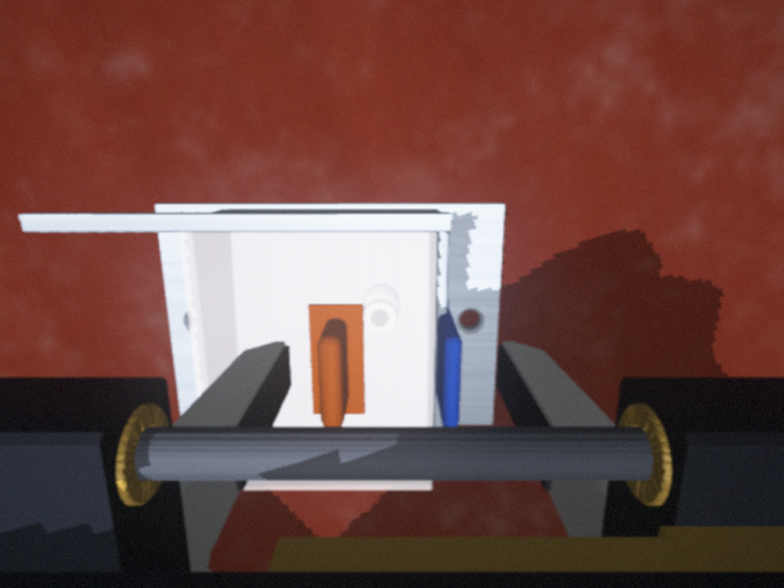

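Call:
move_arm(deltas="0 0.003 0 0;0 0 0 0;0 0 0 0")

```text
clock: 22.07
position: [0.5312, 0.2503, 0.0572]
ee_rot: [-1.571, -0.0, -1.872]
ft_force: [-0.3, -0.1, 0.2]
finger_gap: 0.0745
```

Call:
move_arm(deltas="0 0 0 0;0 0 0 0;0 0 0 0;0 0 0 0;0 0 0 0;0 0 0 0", claw=-1)

```text
clock: 22.57
position: [0.5311, 0.2503, 0.0571]
ee_rot: [-1.571, -0.0, -1.872]
ft_force: [0.1, 0.8, 0.4]
finger_gap: 0.0471
```

Call:
move_arm(deltas="0 0 0 0;0 0 0 0;0 0 0 0;0 0 0 0", claw=0.6)

```text
clock: 22.9
position: [0.5313, 0.2503, 0.0571]
ee_rot: [-1.571, 0.0, -1.871]
ft_force: [0.0, -0.3, -0.3]
finger_gap: 0.069
```

Call:
move_arm(deltas="0 -0.02 0 0;0 -0.03 0 0;0 -0.035 0 0;0 -0.035 0 0;0 -0.01 0 0;0 0 0 0;0 0 0 0;0 0 0 0")

```text
clock: 23.57
position: [0.5304, 0.25, 0.1853]
ee_rot: [-1.573, -0.002, -1.872]
ft_force: [-1.2, -0.7, -0.2]
finger_gap: 0.0743
```

```bash
python3 -c "
from h import *
o=ctrl.observe();print(o['clock'],o['position'],o['ee_rot'],o['finger_gap'],o['ft_force'])
snap('wrist','w18.png',None,1.4)
goto((.573,-.015,.22),np.radians(-84))
"
```

```text
23.5667 [0.53042528 0.25000971 0.18531778] [-1.57289808e+00 -1.64619302e-03 -1.87153488e+00] 0.07425814747381884 [-1.15948733 -0.66855846 -0.19861737]
spin -23.23 shift mm [268.  -34.6  14.6] rows min 6.5
```

View pics/w18.png

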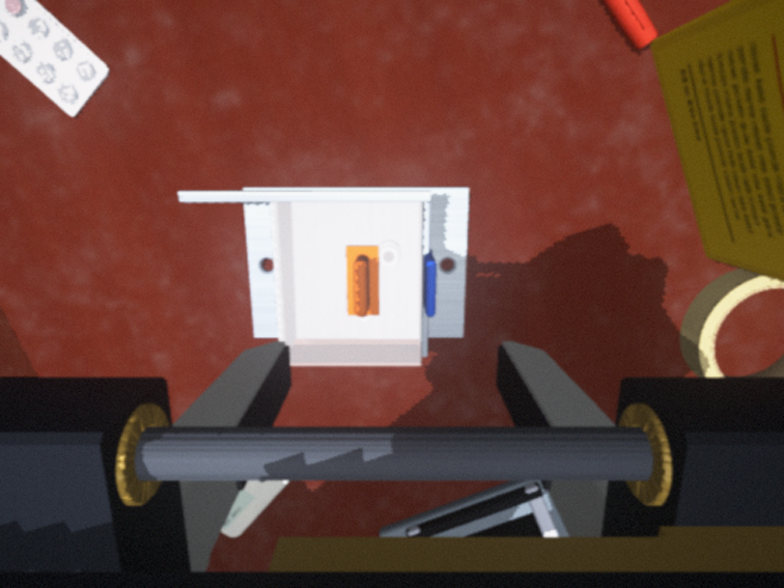

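Call:
move_arm(deltas="0 -0.02 0 -5.8;0 -0.02 0 -5.8;0 -0.02 0 -5.8;0 -0.02 0 -5.8")

```text
clock: 23.95
position: [0.5308, 0.2501, 0.2663]
ee_rot: [-1.574, -0.001, -1.462]
ft_force: [-0.1, -0.5, -0.8]
finger_gap: 0.0741
```

```bash
python3 -c "
from h import *
goto((.5735,-.0287,.265),np.radians(-84))
"
```

```text
spin 0.25 shift mm [281.8   1.4  13.4] rows min 6.8
```

Call:
move_arm(deltas="0.028 0 0.0013 0;0.028 0 0.0013 0;0.028 0 0.0013 0;0.028 0 0.0013 0;0.028 0 0.0013 0;0.028 0 0.0013 0;0.028 0 0.0013 0;0.028 0 0.0013 0;0.028 0 0.0013 0;0.0288 0 0.0013 0;0 0 0 0;0 0 0 0")

```text
clock: 24.95
position: [0.573, -0.0286, 0.2655]
ee_rot: [-1.573, 0.001, -1.469]
ft_force: [-0.7, 0.3, -0.9]
finger_gap: 0.0741
```

Call:
move_arm(deltas="0 0 0 0;0 0 0 0;0 0 0 0")

```text
clock: 25.2
position: [0.5732, -0.0266, 0.2668]
ee_rot: [-1.571, 0.0, -1.465]
ft_force: [0.9, -0.4, 0.1]
finger_gap: 0.0743
```

```bash
python3 -c "
from h import *
o=ctrl.observe();print(o['clock'],o['position'],o['ee_rot'],o['finger_gap'],o['ft_force'])
snap('wrist','w19.png',None,1.4)
"
```

```text
25.2 [ 0.57320907 -0.02662678  0.26683467] [-1.57124189e+00  2.07861283e-04 -1.46541718e+00] 0.07425382846147507 [ 0.88541181 -0.37628189  0.0543421 ]
```

View pics/w19.png

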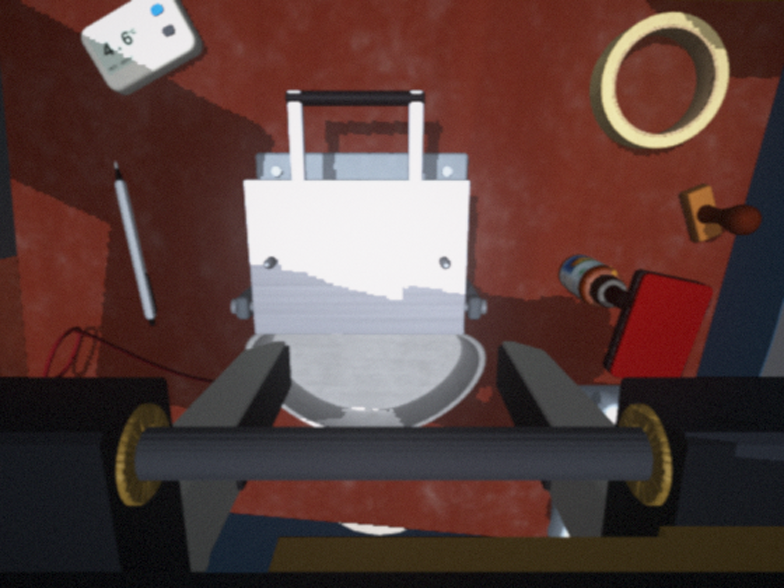

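```bash
python3 -c "
from h import *
im=cv2.imread('pics/raw_w19.png')
a=im[170:205,175:210];b=im[170:205,300:335]
cv2.imwrite('pics/pins.png',cv2.resize(np.hstack([a,b]),None,fx=11,fy=11,interpolation=cv2.INTER_NEAREST))
"
```

```text
(no output)
```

View pics/pins.png

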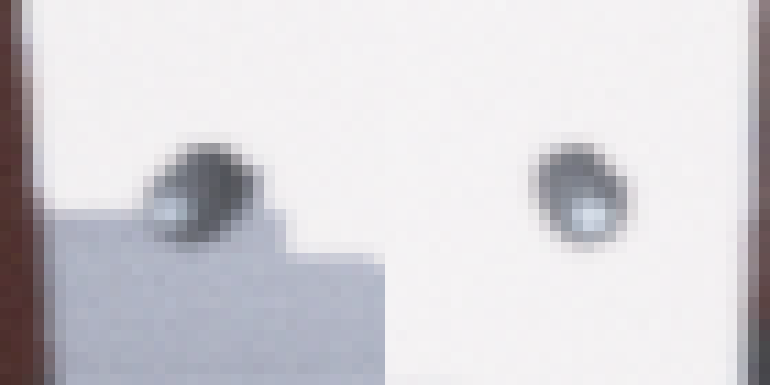

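```bash
python3 -c "
from h import *
c=cam('wrist')
L,R=plane('wrist',(193.9,186.3),.07,c),plane('wrist',(316.8,186.3),.07,c)
Lt,Rt=plane('wrist',(190,188.2),.086,c),plane('wrist',(318.1,188.9),.086,c)
for a,b in ((L,R),(Lt,Rt)):
  d=a-b;print(a,b,np.linalg.norm(d),(a+b)/2,np.degrees(np.arctan2(d[1],d[0]))%360-90)
im=cv2.imread('pics/raw_w18.png')
a=im[172:207,175:210];b=im[172:207,300:335]
cv2.imwrite('pics/holes.png',cv2.resize(np.hstack([a,b]),None,fx=11,fy=11,interpolation=cv2.INTER_NEAREST))
l=plane('wrist',(408/1.4,98/1.4),.066,c);print('bar ends',plane('wrist',(300/1.4,98/1.4),.066,c),plane('wrist',(412/1.4,97/1.4),.066,c))
"
```

```text
[ 0.48253313 -0.03639078  0.07      ] [ 0.61005412 -0.02302063  0.07      ] 0.1282199858694497 [ 0.54629362 -0.02970571  0.07      ] 95.9854026142759
[ 0.48238393 -0.03523215  0.086     ] [ 0.60972126 -0.0225973   0.086     ] 0.1279626307983091 [ 0.5460526  -0.02891472  0.086     ] 95.66653720634685
bar ends [0.49646623 0.07986487 0.066     ] [0.57376079 0.08862877 0.066     ]
```

View pics/holes.png

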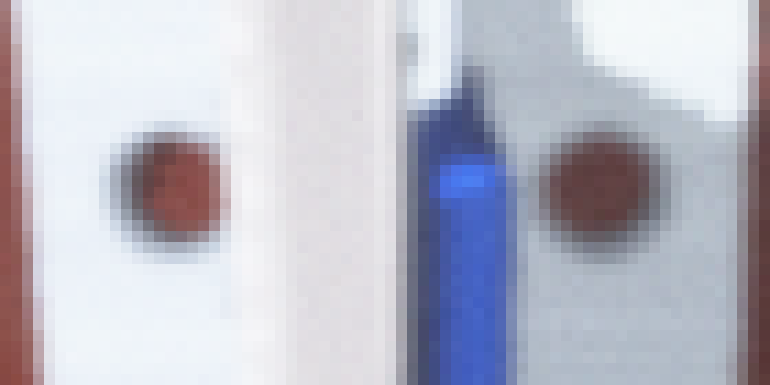

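```bash
python3 -c "
from h import *
m=camera_model('wrist')
o=dict(position=np.array([.53042528,.25000971,.18531778]),ee_rot=np.array([-1.57289808,-.00164619,-1.87153488]))
c=(m['camera_matrix'],RT(o)@m['mount'])
a,b=plane('wrist',(190,188.7),.006,c),plane('wrist',(319.3,188.7),.006,c);d=a-b
mid=(a+b)/2;print(a,b,np.linalg.norm(d),mid,np.degrees(np.arctan2(d[1],d[0]))-90)
print('grip centre',pw(mid,72.7,0,-.0275))
t=pw((.5462,-.0293),95.8,0,-.0275);print('target tcp',t,np.radians(95.8-180))
"
```

```text
[0.44346117 0.27759817 0.006     ] [0.56626434 0.23943505 0.006     ] 0.12859643716056432 [0.50486275 0.25851661 0.006     ] 72.73650194284036
grip centre [0.53111867 0.2503388 ]
target tcp [ 0.57355922 -0.02652095] -1.4695672301792255
```

```bash
python3 -c "
from h import *
goto((.5311,.2503,.185))
"
```

```text
spin 0 shift mm [-279.9   82.   -12.8] rows min 7.0
```

Call:
move_arm(deltas="-0.0311 0 -0.0014 0;-0.0311 0 -0.0014 0;-0.0311 0 -0.0014 0;-0.0311 0 -0.0014 0;-0.0311 0 -0.0014 0;-0.0311 0 -0.0014 0;-0.0311 0 -0.0014 0;-0.0311 0 -0.0014 0;-0.0311 0 -0.0016 0;0 0.02 0 5.8;0 0.02 0 5.8;0 0.02 0 5.8")

```text
clock: 26.25
position: [0.531, 0.2507, 0.2065]
ee_rot: [-1.57, 0.0, -1.773]
ft_force: [0.8, 0.3, -0.3]
finger_gap: 0.0741
```

Call:
move_arm(deltas="0 0.02 0 5.9;0 0 0 0;0 0 0 0;0 0 0 0")

```text
clock: 26.58
position: [0.5319, 0.2499, 0.1884]
ee_rot: [-1.57, 0.001, -1.87]
ft_force: [-0.2, 0.3, -0.1]
finger_gap: 0.0744
```

```bash
python3 -c "
from h import *
o=ctrl.observe();print(o['clock'],o['position'],o['ee_rot'],o['finger_gap'],o['ft_force'])
snap('wrist','w20.png',None,1.4)
goto((.5311,.2503,.0575),-1.8717)
"
```

```text
26.5833 [0.53189875 0.24987692 0.18841431] [-1.56959358e+00  9.03504052e-04 -1.86951461e+00] 0.07440674556435914 [-0.19315065  0.30823386 -0.12562448]
spin 0.08 shift mm [  0.  131.2  -1.3] rows min 3.1
```

View pics/w20.png

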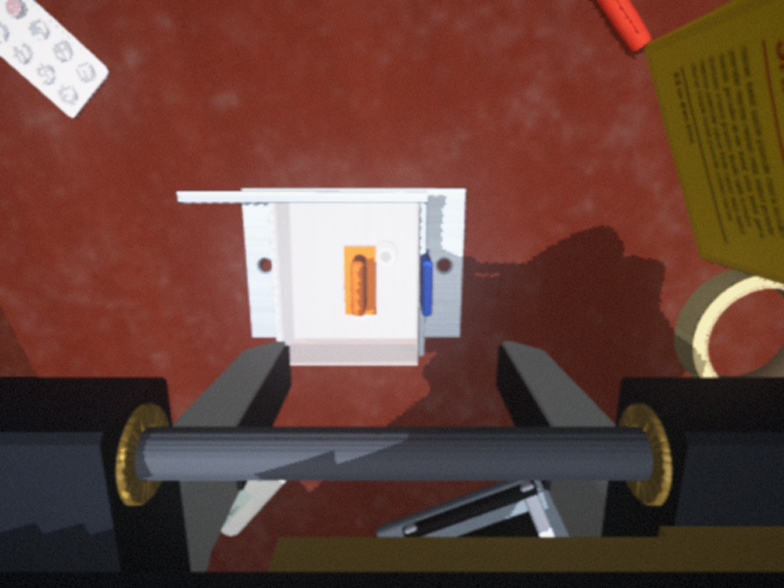

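Same place, unmoved. Descend and grasp.

Call:
move_arm(deltas="0 0.03 -0.001 0;0 0.035 0 0;0 0.03 0 0;0 0.02 0 0;0 0.013 0 0;0 0.003 0 0;0 0 0 0;0 0 0 0;0 0 0 0")

```text
clock: 27.38
position: [0.5315, 0.2501, 0.0578]
ee_rot: [-1.569, 0.002, -1.873]
ft_force: [-0.4, -1.0, -0.3]
finger_gap: 0.0742
```

Call:
move_arm(deltas="0 0 0 0;0 0 0 0;0 0 0 0;0 0 0 0;0 0 0 0;0 0 0 0", claw=-1)

```text
clock: 27.88
position: [0.5307, 0.2497, 0.0563]
ee_rot: [-1.571, 0.0, -1.873]
ft_force: [-0.3, 0.2, 1.9]
finger_gap: 0.0473
```

```bash
python3 -c "
from h import *
o=ctrl.observe();print(o['clock'],o['position'],o['ee_rot'],o['finger_gap'],o['ft_force'])
snap('wrist','w21.png',None,1.4);snap('scene','s21.png',(200,140,360,270),4.6)
"
```

```text
27.8833 [0.53067013 0.24973356 0.05630576] [-1.57054560e+00  1.18116499e-04 -1.87324348e+00] 0.047306661878983684 [-0.28415851  0.16509128  1.86090366]
```

View pics/w21.png

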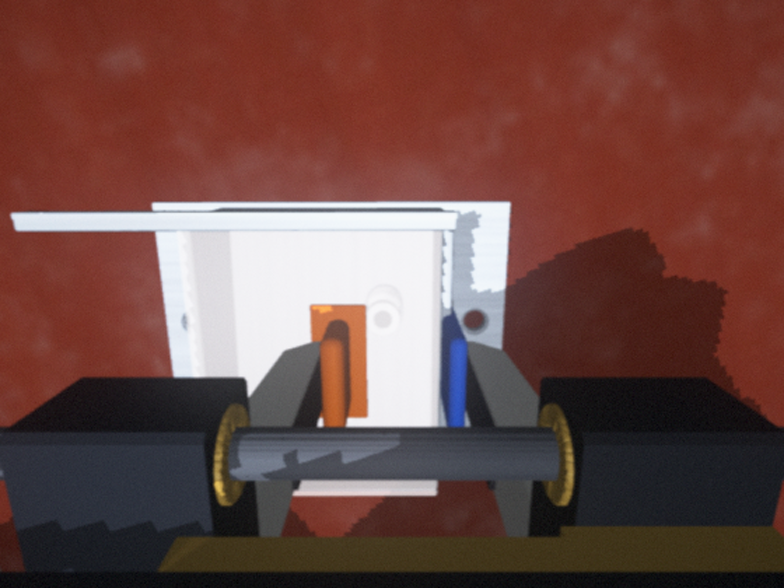

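View pics/s21.png

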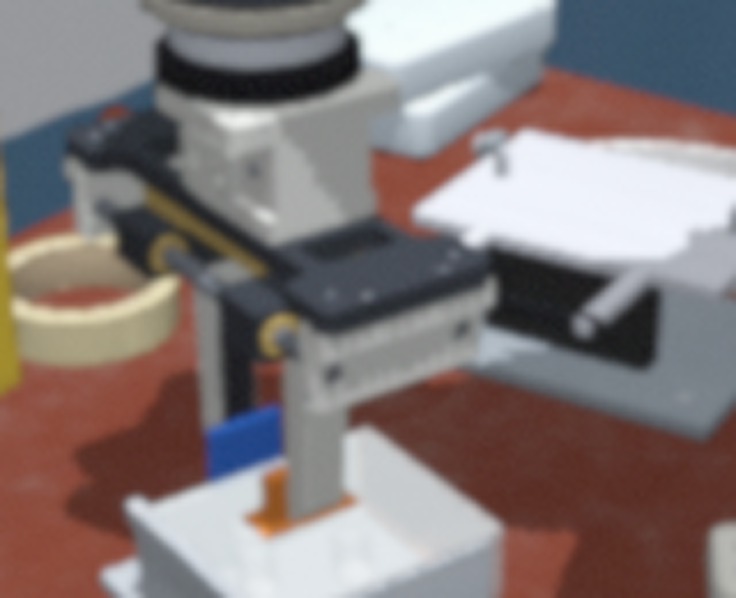

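Call:
move_arm(deltas="0 -0.005 0 0;0 -0.01 0 0;0 -0.012 0 0;0 -0.012 0 0;0 0 0 0;0 0 0 0")

```text
clock: 28.48
position: [0.531, 0.2499, 0.0963]
ee_rot: [-1.569, 0.001, -1.873]
ft_force: [0.4, -0.3, -4.5]
finger_gap: 0.0471
```

```bash
python3 -c "
from h import *
o=ctrl.observe();print(o['clock'],o['position'],o['ee_rot'],o['finger_gap'],o['ft_force'],o['wrist_torque'])
snap('wrist','w22.png',None,1.4);snap('scene','s22.png',(200,140,360,270),4.6)
"
```

```text
28.4833 [0.53103802 0.24992076 0.09627841] [-1.56918959e+00  1.25499925e-03 -1.87326318e+00] 0.047091187416009476 [ 0.43816259 -0.30529794 -4.45447639] [-0.07013628 -0.12001057  0.01967371]
```

View pics/s22.png

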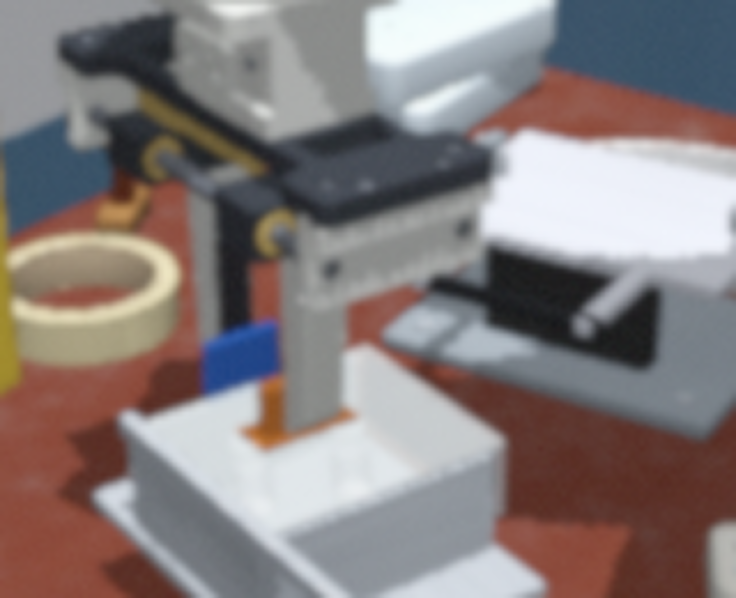

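Call:
move_arm(deltas="0 -0.015 0 -3;0 -0.02 0 -4;0 -0.02 0 -4;0 -0.02 0 -4;0 -0.012 0 -4;0 0 0 -4.2;0 0 0 0;0 0 0 0")

```text
clock: 29.25
position: [0.5301, 0.2496, 0.1814]
ee_rot: [-1.572, -0.0, -1.471]
ft_force: [-0.5, 1.1, -3.6]
finger_gap: 0.0471
```

```bash
python3 -c "
from h import *
o=ctrl.observe();print(o['clock'],o['position'],o['ee_rot'],o['finger_gap'],o['ft_force'],o['wrist_torque'])
t=pw((.5462,-.0293),95.8,-.0007,-.027);print(t)
goto((*t,.18),np.radians(-84.2))
"
```

```text
29.25 [0.53013239 0.24959322 0.18135799] [-1.57210311e+00 -3.08970390e-04 -1.47057012e+00] 0.04705157128149469 [-0.54049875  1.09256577 -3.62604835] [-0.02855837 -0.19754874  0.00263936]
[ 0.57313252 -0.0272679 ]
spin -0.06 shift mm [279.8   1.4  14.8] rows min 6.7
```

Call:
move_arm(deltas="0.014 0 0.001 0;0.023 0 0.0012 0;0.025 0 0.0013 0;0.025 0 0.0013 0;0.025 0 0.0013 0;0.025 0 0.0013 0;0.025 0 0.0013 0;0.025 0 0.0013 0;0.025 0 0.0013 0;0.025 0 0.0013 0;0.025 0 0.0013 0;0.0178 0 0.001 0")

```text
clock: 30.25
position: [0.5736, -0.0296, 0.1814]
ee_rot: [-1.572, -0.0, -1.471]
ft_force: [0.3, 0.7, -4.0]
finger_gap: 0.047
```

Call:
move_arm(deltas="0 0 0 0;0 0 0 0;0 0 0 0;0 0 0 0")

```text
clock: 30.58
position: [0.5737, -0.0264, 0.1818]
ee_rot: [-1.571, 0.0, -1.468]
ft_force: [0.3, -0.1, -4.2]
finger_gap: 0.0466
```

```bash
python3 -c "
from h import *
o=ctrl.observe();print(o['clock'],o['position'],o['ee_rot'],o['finger_gap'],o['ft_force'],o['wrist_torque'])
t=pw((.5462,-.0293),95.8,-.0007,-.027)
goto((*t,.15),np.radians(-84.2))
snap('wrist','w23.png',None,1.4);snap('scene','s23.png',(260,120,420,250),4.6)
"
```

```text
30.5833 [ 0.57365405 -0.02638343  0.18183611] [-1.57144828e+00  3.34084781e-04 -1.46826772e+00] 0.046632633119133446 [ 0.280568   -0.14854343 -4.24953884] [-0.01323377 -0.20376949 -0.01174925]
spin 0.07 shift mm [ 0.8 31.8 -0.6] rows min 0.8
```

View pics/s23.png

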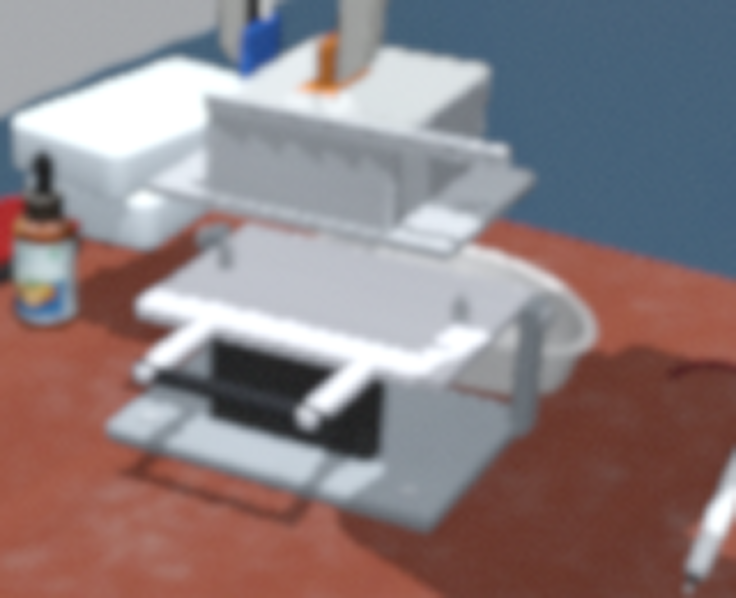

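View pics/w23.png

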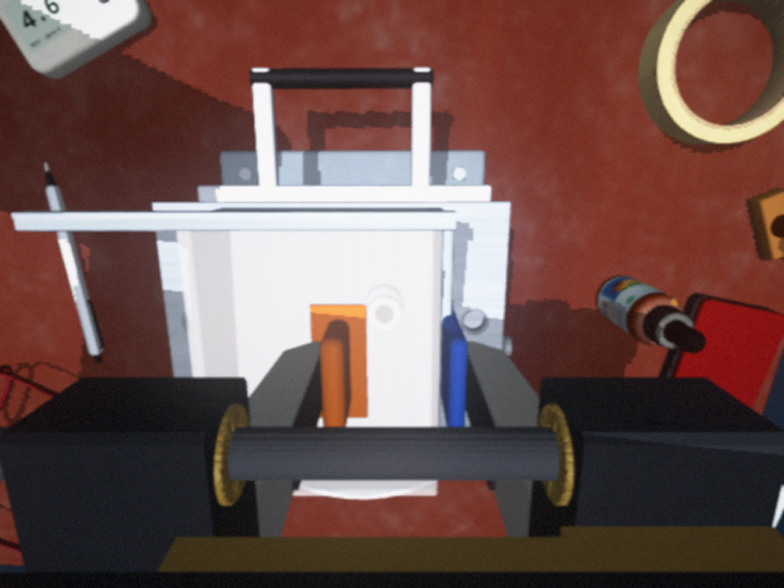

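```bash
python3 -c "
from h import *
im=cv2.imread('pics/raw_w23.png')
a=im[212:247,115:150];b=im[212:247,320:355]
cv2.imwrite('pics/holes2.png',cv2.resize(np.hstack([a,b]),None,fx=11,fy=11,interpolation=cv2.INTER_CUBIC))
"
```

```text
(no output)
```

View pics/holes2.png

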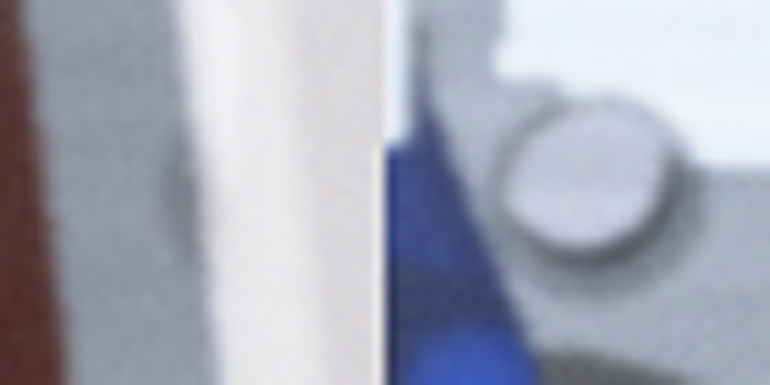

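Call:
move_arm(deltas="0.0004 0.01 -0.0003 0;0.0004 0.01 -0.0003 0;0 0.01 0 0;0 0.005 0 0;0 0 0 0;0 0 0 0;0 0 0 0;0 0 0 0")

```text
clock: 31.35
position: [0.5737, -0.028, 0.1475]
ee_rot: [-1.57, -0.0, -1.468]
ft_force: [-0.8, 0.5, -4.1]
finger_gap: 0.047
```

```bash
python3 -c "
from h import *
o=ctrl.observe();print(o['clock'],o['position'],o['ee_rot'],o['finger_gap'],o['ft_force'],o['wrist_torque'])
t=pw((.5462,-.0293),95.8,-.0007,-.027)
goto((*t,.13),np.radians(-84.2))
im,_=snap('wrist','w24.png',None,1.4);snap('scene','s24.png',(260,120,420,250),4.6)
a=im[212:247,115:150];b=im[212:247,320:355]
cv2.imwrite('pics/holes3.png',cv2.resize(np.hstack([a,b]),None,fx=11,fy=11,interpolation=cv2.INTER_CUBIC))
"
```

```text
31.35 [ 0.57373441 -0.0279809   0.14754417] [-1.57004828e+00 -1.43574701e-04 -1.46843623e+00] 0.047017566904208864 [-0.7580711   0.53182365 -4.08683847] [-0.01069977 -0.18401363 -0.01101017]
spin 0.06 shift mm [-0.8 17.5 -0.5] rows min 0.4
```

View pics/s24.png

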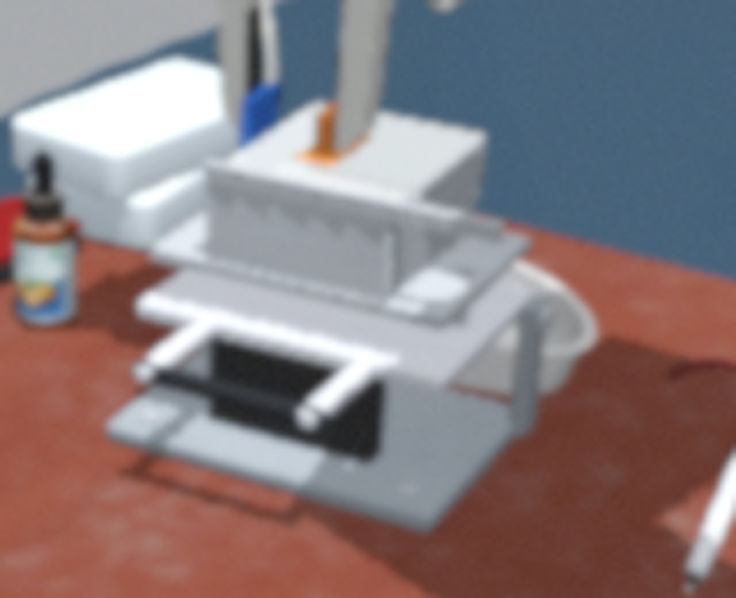

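View pics/holes3.png

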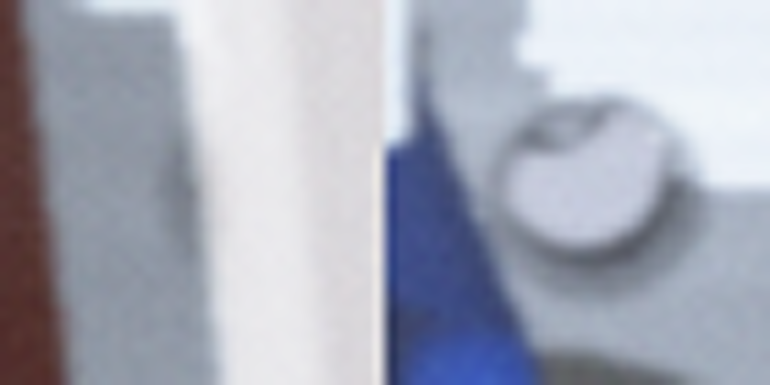

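```bash
python3 -c "
from h import *
c=cam('wrist')
f=lambda x,y:(320+(x-385)/11-.5,212+y/11-.5)
zt=.1475-.0563+.006
hp=f(593,188); pp=f(575,127)
h=plane('wrist',hp,zt,c);p=plane('wrist',pp,.086,c)
print('hole',h,'pin',p,'diff(hole-pin)',h-p)
print('proj pin tip',proj('wrist',(.6098,-.0227,.086),c),pp)
R=RT()[:3,:3];print('tool frame move needed (pin-hole)',R.T@np.r_[(p-h)[:2],0]*1000)
"
```

```text
hole [ 0.60988155 -0.02364617  0.0972    ] pin [ 0.61050487 -0.02326415  0.086     ] diff(hole-pin) [-0.00062332 -0.00038202  0.0112    ]
proj pin tip [335.85256254 222.14468958] (336.77272727272725, 223.04545454545453)
tool frame move needed (pin-hole) [-3.16308823e-01  4.14475282e-04  6.59107519e-01]
```

```bash
python3 -c "
from h import *
im=cv2.imread('pics/raw_w24.png')
cv2.imwrite('pics/h4.png',cv2.resize(im[210:245,320:355],None,fx=20,fy=16,interpolation=cv2.INTER_CUBIC))"
```

```text
(no output)
```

View pics/h4.png

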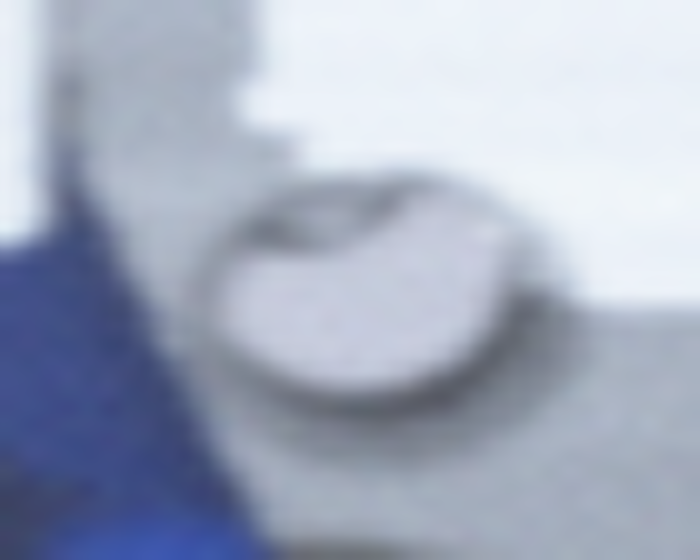

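Call:
move_arm(deltas="-0.0005 0.003 0 0;0 0.003 0 0;0 0.003 0 0;0 0 0 0;0 0 0 0")

```text
clock: 31.87
position: [0.5733, -0.0274, 0.1379]
ee_rot: [-1.571, 0.0, -1.468]
ft_force: [-0.7, -1.2, -3.9]
finger_gap: 0.0469
```

```bash
python3 -c "
from h import *
o=ctrl.observe();print(o['clock'],o['position'],o['ee_rot'],o['finger_gap'],o['ft_force'],o['wrist_torque'])
im,_=snap('wrist','w25.png',None,1.4);
a=im[212:247,115:150];b=im[212:247,320:355]
cv2.imwrite('pics/holes5.png',cv2.resize(np.hstack([a,b]),None,fx=11,fy=11,interpolation=cv2.INTER_CUBIC))
"
```

```text
31.8667 [ 0.57329227 -0.02740924  0.13786092] [-1.57128697e+00  1.06069993e-04 -1.46829038e+00] 0.046917137012571976 [-0.72347306 -1.16295233 -3.89302782] [ 0.01488125 -0.15827843  0.00587652]
```

View pics/holes5.png

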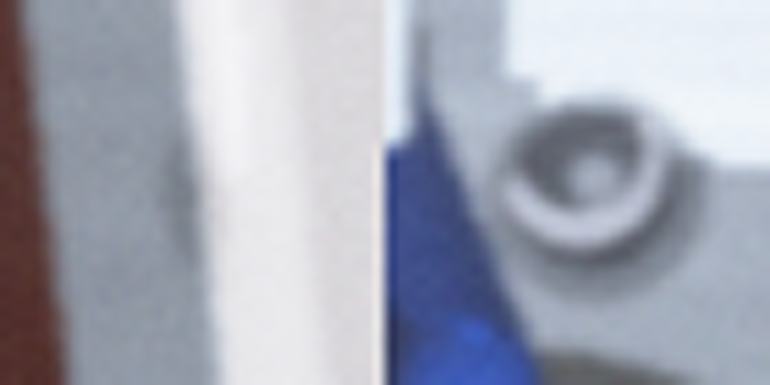

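Pin tip is inside the hole, well centred. Continue down.

Call:
move_arm(deltas="0 0.002 0 0;0 0.002 0 0;0 0.002 0 0;0 0.001 0 0;0 0 0 0;0 0 0 0")

```text
clock: 32.42
position: [0.5734, -0.0274, 0.1311]
ee_rot: [-1.571, 0.0, -1.468]
ft_force: [-0.2, -0.8, -4.0]
finger_gap: 0.0469
```

Call:
move_arm(deltas="0 0.002 0 0;0 0.002 0 0;0 0 0 0;0 0 0 0;0 0 0 0")

```text
clock: 32.83
position: [0.5734, -0.0274, 0.1271]
ee_rot: [-1.571, 0.0, -1.468]
ft_force: [-1.0, -0.7, -4.5]
finger_gap: 0.0469
```

```bash
python3 -c "
from h import *
o=ctrl.observe();print(o['clock'],o['position'],o['ee_rot'],o['finger_gap'],o['ft_force'],o['wrist_torque'])
im,_=snap('wrist','w26.png',None,1.4);snap('scene','s26.png',(260,120,420,250),4.6)
a=im[212:247,115:150];b=im[212:247,320:355]
cv2.imwrite('pics/holes6.png',cv2.resize(np.hstack([a,b]),None,fx=11,fy=11,interpolation=cv2.INTER_CUBIC))
"
```

```text
32.8333 [ 0.57341427 -0.02743151  0.12712583] [-1.57085656e+00  4.32110304e-05 -1.46838351e+00] 0.04688314685267059 [-0.98286838 -0.69039884 -4.45494823] [-0.07742651 -0.17405739 -0.07562481]
```

View pics/holes6.png

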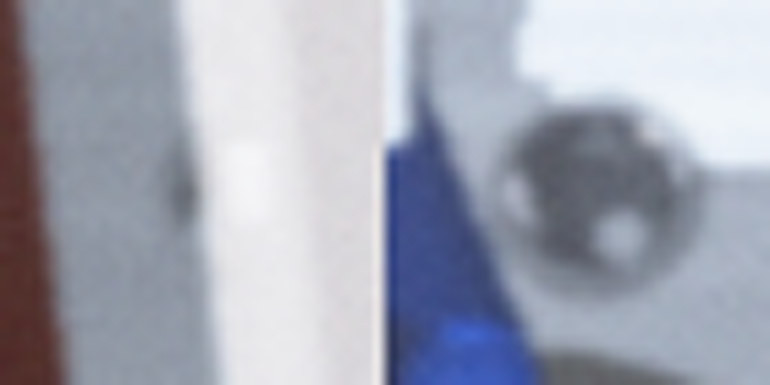

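View pics/s26.png

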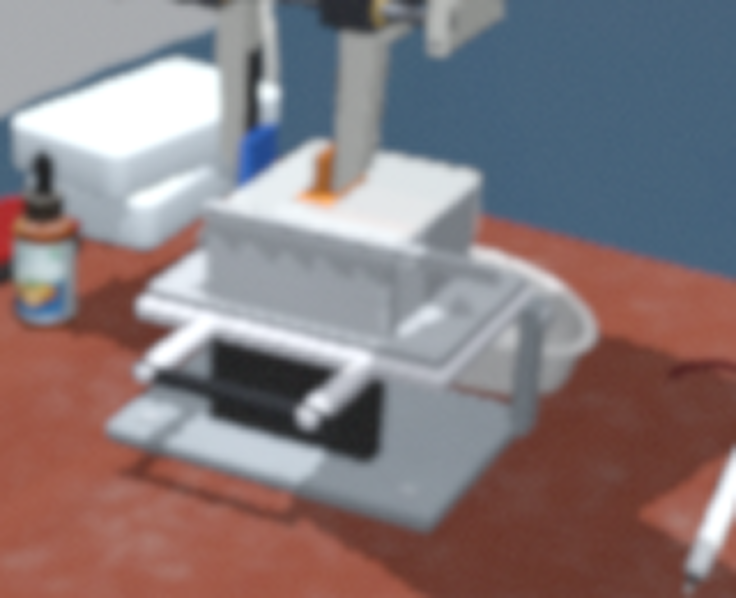

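Call:
move_arm(deltas="0 0.001 0 0;0 0 0 0;0 0 0 0")

```text
clock: 33.18
position: [0.5736, -0.0275, 0.1263]
ee_rot: [-1.57, -0.0, -1.468]
ft_force: [1.2, -0.6, -2.5]
finger_gap: 0.0473
```

Call:
move_arm(deltas="0 0.001 0 0;0 0 0 0;0 0 0 0")

```text
clock: 33.43
position: [0.5736, -0.0275, 0.1262]
ee_rot: [-1.57, -0.0, -1.468]
ft_force: [-3.2, -0.4, 9.3]
finger_gap: 0.0472
```

Call:
move_arm(deltas="0 0 0 0;0 0 0 0;0 0 0 0;0 0 0 0;0 0 0 0", claw=0.6)

```text
clock: 33.85
position: [0.5735, -0.0274, 0.1251]
ee_rot: [-1.571, 0.0, -1.468]
ft_force: [-1.5, -0.3, 1.0]
finger_gap: 0.073
```

Call:
move_arm(deltas="0 -0.01 0 0;0 -0.02 0 0;0 -0.03 0 0;0 -0.03 0 0;0 0 0 0;0 0 0 0;0 0 0 0;0 0 0 0")

```text
clock: 34.52
position: [0.5729, -0.0273, 0.2142]
ee_rot: [-1.572, 0.0, -1.468]
ft_force: [-0.5, 0.3, -0.5]
finger_gap: 0.0744
```

```bash
python3 -c "
from h import *
o=ctrl.observe();print(o['clock'],o['position'],o['ee_rot'],o['finger_gap'],o['ft_force'],o['wrist_torque'])
im,_=snap('wrist','w27.png',None,1.4);snap('scene','s27.png',(260,120,420,250),4.6)
"
```

```text
34.5167 [ 0.57287378 -0.02734871  0.21419834] [-1.57248312e+00  3.89163121e-04 -1.46830872e+00] 0.07443562991385913 [-0.49146152  0.26159459 -0.49952346] [-0.03085145 -0.0722482  -0.0386615 ]
```

View pics/w27.png

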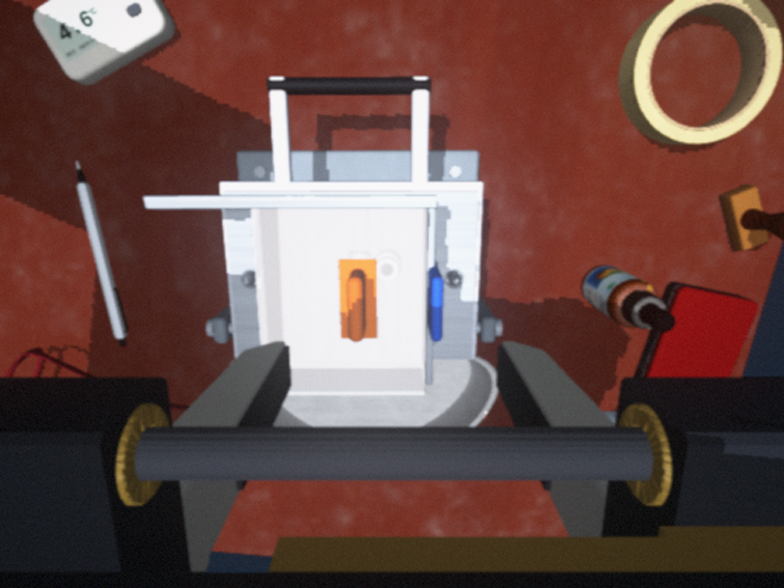

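View pics/s27.png

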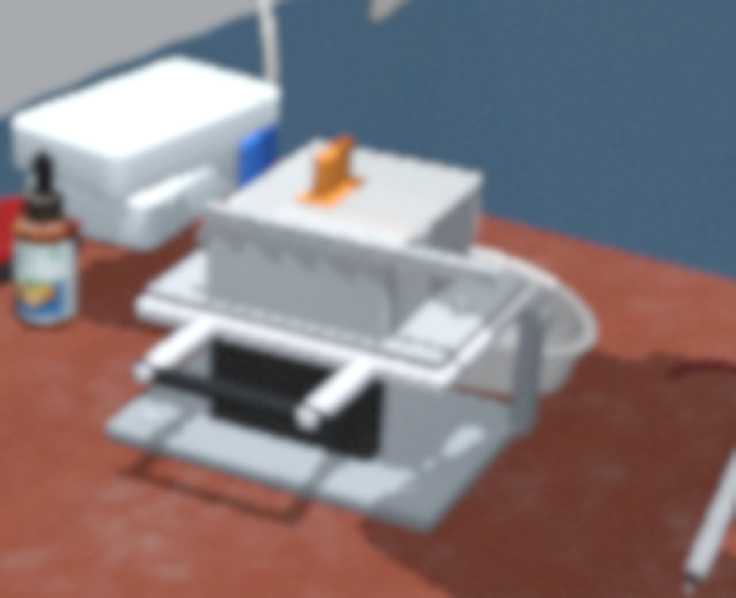

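```bash
python3 -c "
from h import *
t=pw((.5462,-.0293),95.8,-.0007,-.007);print(t)
goto((*t,.16),np.radians(-84.2))
"
```

```text
[ 0.5532349  -0.02928902]
spin 0.07 shift mm [ -0.1  54.2 -19.7] rows min 1.4
```

Call:
move_arm(deltas="0 0.01 -0.01 0;0 0.02 -0.01 0;0 0.02 0 0;0 0 0 0;0 0 0 0;0 0 0 0;0 0 0 0", claw=-0.53)

```text
clock: 35.2
position: [0.5543, -0.0295, 0.1662]
ee_rot: [-1.569, -0.0, -1.468]
ft_force: [-0.1, -0.1, -0.0]
finger_gap: 0.0321
```

```bash
python3 -c "
from h import *
o=ctrl.observe();print(o['clock'],o['position'],o['ee_rot'],o['finger_gap'],o['ft_force'])
t=pw((.5462,-.0293),95.8,-.0007,-.007);print(t)
goto((*t,.128),np.radians(-84.2))
im,_=snap('wrist','w28.png',None,1.4)
"
```

```text
35.2 [ 0.55428243 -0.02953449  0.16619693] [-1.56923852e+00 -3.49597217e-04 -1.46829770e+00] 0.03213202801140602 [-0.05759175 -0.13407321 -0.04321971]
[ 0.5532349  -0.02928902]
spin 0.07 shift mm [-0.4 38.2 -1.1] rows min 0.9
```

View pics/w28.png

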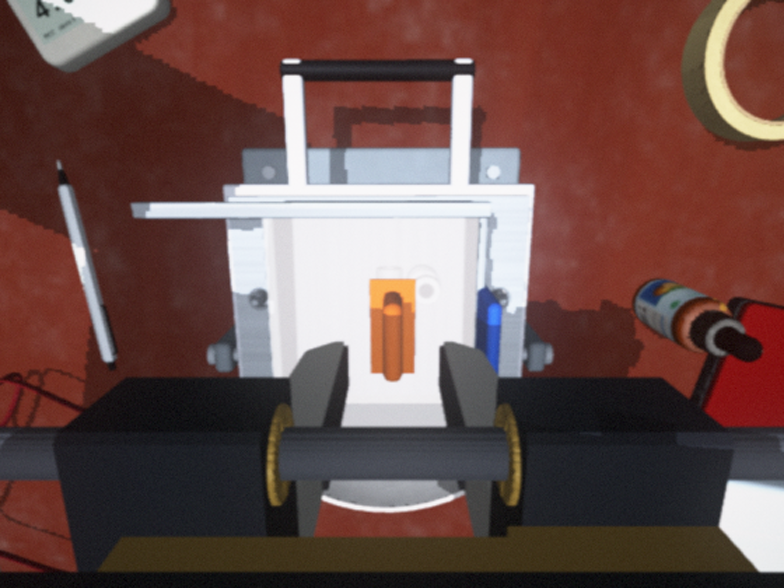

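Call:
move_arm(deltas="0 0 -0.001 0;0 0 0 0;0 0.01 0 0;0 0.01 0 0;0 0.01 0 0;0 0.007 0 0;0 0 0 0;0 0 0 0;0 0 0 0")

```text
clock: 36.0
position: [0.5527, -0.0296, 0.1282]
ee_rot: [-1.571, -0.0, -1.468]
ft_force: [0.1, 0.2, -0.4]
finger_gap: 0.0218
```

Call:
move_arm(deltas="0 0 0 0;0 0 0 0;0 0 0 0;0 0 0 0", claw=-1)

```text
clock: 36.33
position: [0.5527, -0.0296, 0.1285]
ee_rot: [-1.57, -0.0, -1.468]
ft_force: [-0.2, 0.3, 2.4]
finger_gap: 0.0077
```

Pinched (7.7 mm ≈ 8 mm grip). Slide 90 mm along tool −z.

Call:
move_arm(deltas="0 0 -0.004 0;0 0 -0.008 0;0 0 -0.01 0;0 0 -0.01 0;0 0 -0.01 0;0 0 -0.01 0;0 0 -0.01 0;0 0 -0.01 0;0 0 -0.008 0;0 0 -0.004 0;0 0 0 0;0 0 0 0")

```text
clock: 37.33
position: [0.4684, -0.0384, 0.1284]
ee_rot: [-1.57, -0.0, -1.469]
ft_force: [-0.2, -1.4, 6.4]
finger_gap: 0.0078
```

Call:
move_arm(deltas="0 0 -0.003 0;0 0 0 0;0 0 0 0")

```text
clock: 37.58
position: [0.4656, -0.0387, 0.1284]
ee_rot: [-1.57, -0.0, -1.468]
ft_force: [0.1, -2.4, 6.2]
finger_gap: 0.0079
```

Call:
move_arm(deltas="0 0 -0.002 0;0 0 0 0;0 0 0 0")

```text
clock: 37.83
position: [0.464, -0.0388, 0.1284]
ee_rot: [-1.57, -0.0, -1.468]
ft_force: [0.9, -1.0, 6.2]
finger_gap: 0.0074
```

Call:
move_arm(deltas="0 0 -0.001 0;0 0 0 0;0 0 0 0")

```text
clock: 38.08
position: [0.4634, -0.0388, 0.1284]
ee_rot: [-1.57, -0.0, -1.468]
ft_force: [4.5, -0.4, 5.9]
finger_gap: 0.0076
```

```bash
python3 -c "
from h import *
o=ctrl.observe();print(o['clock'],o['position'],o['ee_rot'],o['finger_gap'],o['ft_force'])
im,_=snap('wrist','w29.png',None,1.4);snap('scene','s29.png',(260,120,420,250),4.6)
"
```

```text
38.0833 [ 0.46337268 -0.03883271  0.12838666] [-1.56952507e+00 -2.43441994e-04 -1.46848453e+00] 0.007557595553715024 [ 4.46950644 -0.39253674  5.92581627]
```

View pics/w29.png

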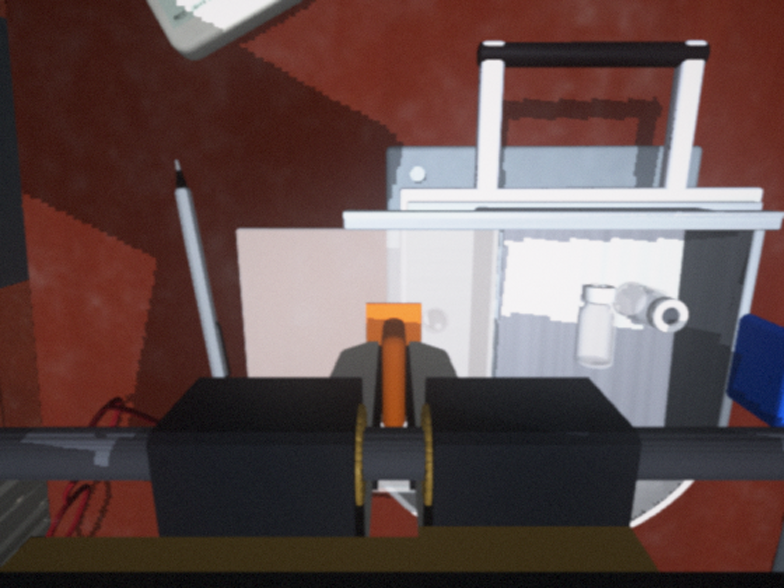

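View pics/s29.png

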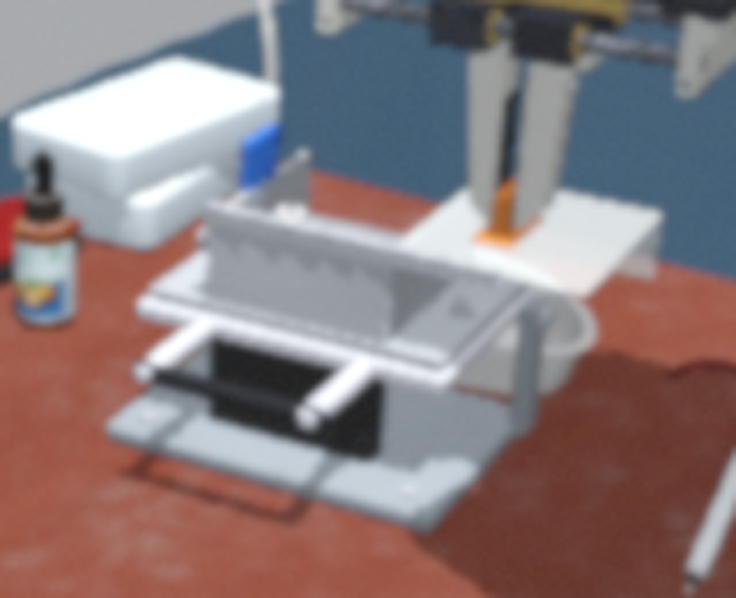

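Call:
move_arm(deltas="0 0 0 0;0 0 0 0;0 0 0 0;0 0 0 0", claw=-0.4)

```text
clock: 38.52
position: [0.4623, -0.0386, 0.1277]
ee_rot: [-1.572, 0.001, -1.468]
ft_force: [0.2, -0.8, -0.3]
finger_gap: 0.027
```

Call:
move_arm(deltas="0 -0.01 0 0;0 -0.02 0 0;0 -0.03 0 0;0 -0.02 0 0;0 0 0 0;0 0 0 0;0 0 0 0")

```text
clock: 39.1
position: [0.4625, -0.0387, 0.2076]
ee_rot: [-1.572, 0.0, -1.468]
ft_force: [-0.8, 0.3, -0.5]
finger_gap: 0.0277
```

```bash
python3 -c "
from h import *
o=ctrl.observe();print(o['clock'],o['position'],o['ee_rot'],o['finger_gap'],o['ft_force'])
c=cam('wrist')
im,_=snap('wrist','w30.png',None,1.4)
print('hinge-based bar', pw((.5462,-.0293),95.8,.114,0))
"
```

```text
39.1 [ 0.46248059 -0.03869999  0.20763076] [-1.57176850e+00  2.67643512e-04 -1.46832578e+00] 0.027738268969159492 [-0.81560258  0.32510284 -0.48032521]
hinge-based bar [0.53467958 0.0841164 ]
```

View pics/w30.png

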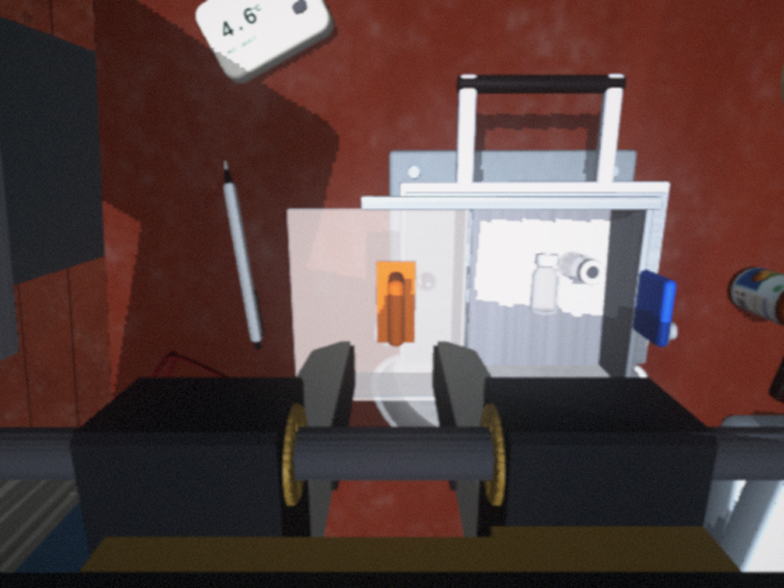

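Call:
move_arm(deltas="0 -0.03 0 -7;0 0 0 -7;0 0 0 -7;0 0 0 -7;0 0 0 -7;0 0 0 -7;0 0 0 -7;0 0 0 -7;0 0 0 -7;0 0 0 -7;0 0 0 -7;0 0 0 -7", claw=-0.1)

```text
clock: 40.15
position: [0.4625, -0.0387, 0.237]
ee_rot: [-1.57, 0.002, 0.004]
ft_force: [-0.6, 0.5, 0.3]
finger_gap: 0.0419
```

Call:
move_arm(deltas="0 0 0 -5.9;0 0 0 0")

```text
clock: 40.32
position: [0.4625, -0.0387, 0.2371]
ee_rot: [-1.57, 0.002, 0.105]
ft_force: [0.2, -0.6, 0.4]
finger_gap: 0.0421
```

```bash
python3 -c "
from h import *
o=ctrl.observe();print(o['clock'],o['position'],o['ee_rot'],o['finger_gap'],o['ft_force'])
goto((.535,.0842,.15),np.radians(5.8))
"
```

```text
40.3167 [ 0.46251322 -0.03871433  0.23710143] [-1.57019175  0.00205048  0.10528092] 0.042055944809663966 [ 0.18365206 -0.59892192  0.37323183]
spin 0.23 shift mm [ 84.7  87.  114.9] rows min 4.0
```

Call:
move_arm(deltas="0.02 0 0.027 0;0.0215 0 0.029 0;0.0215 0 0.029 0;0.0215 0 0.029 0;0 0.03 0 0;0 0.03 0 0;0 0.027 0 0;0 0 0 0;0 0 0 0;0 0 0 0")

```text
clock: 41.15
position: [0.5362, 0.0831, 0.1523]
ee_rot: [-1.571, -0.001, 0.099]
ft_force: [-0.2, 0.1, 1.0]
finger_gap: 0.0419
```

```bash
python3 -c "
from h import *
c=cam('wrist')
o=ctrl.observe();print(o['clock'],o['position'],o['ee_rot'],o['finger_gap'],o['ft_force'])
im,_=snap('wrist','w31.png',None,1.4)
"
```

```text
41.15 [0.53622481 0.08307584 0.15234891] [-1.57080982e+00 -1.10544176e-03  9.89261092e-02] 0.04185369991933613 [-0.20076349  0.06456877  1.04665654]
```

View pics/w31.png

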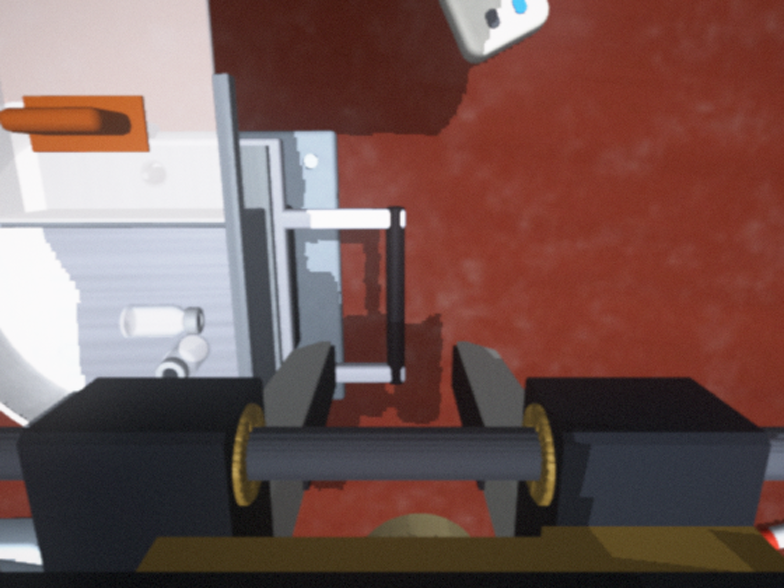

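Call:
move_arm(deltas="-0.001 0.02 0.0005 0;0 0.025 0.0005 0;0 0.025 0 0;0 0.02 0 0;0 0.011 0 0;0 0 0 0;0 0 0 0;0 0 0 0")

```text
clock: 41.87
position: [0.5356, 0.0841, 0.0518]
ee_rot: [-1.571, -0.002, 0.1]
ft_force: [-0.3, -0.5, -0.1]
finger_gap: 0.0418
```

```bash
python3 -c "
from h import *
o=ctrl.observe();print(o['clock'],o['position'],o['ee_rot'],o['finger_gap'],o['ft_force'])
im,_=snap('wrist','w32.png',None,1.4);snap('scene','s32.png',(240,100,420,245),4.1)
"
```

```text
41.8667 [0.53558044 0.08407124 0.05176986] [-1.57086904 -0.00246902  0.10046448] 0.04183422565163373 [-0.29657369 -0.50142389 -0.1224214 ]
```

View pics/w32.png

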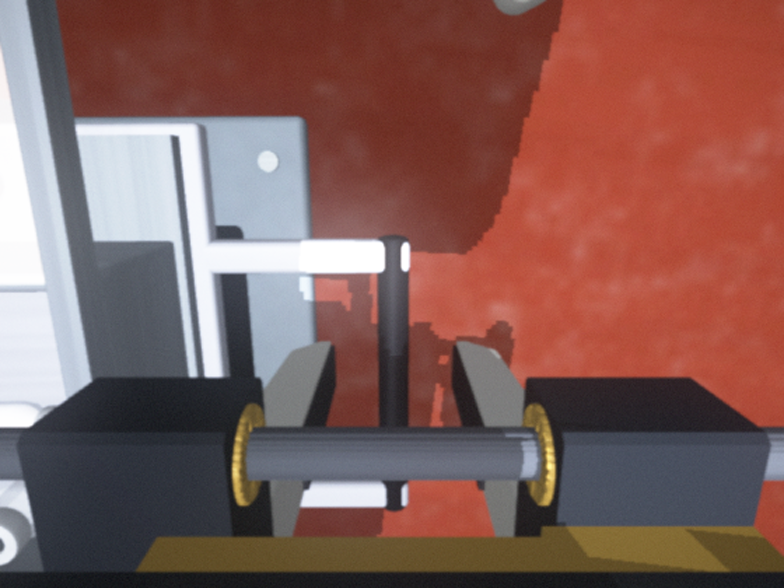

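View pics/s32.png

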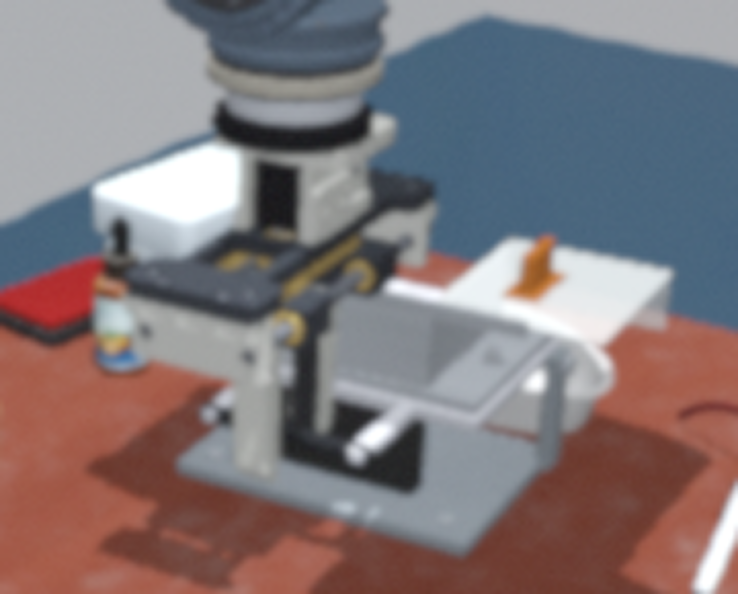

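Call:
move_arm(deltas="0 0 0 0;0 0 0 0;0 0 0 0;0 0 0 0;0 0 0 0", claw=-1)

```text
clock: 42.38
position: [0.5345, 0.0841, 0.0502]
ee_rot: [-1.571, -0.0, 0.101]
ft_force: [-0.9, -0.8, 0.3]
finger_gap: 0.0136
```

```bash
python3 -c "
import numpy as np
t=np.radians(np.linspace(0,62,25));x=.15*(np.cos(t)-1);z=.15*np.sin(t)
print('; '.join(f'0 {-a*1:.4f} {b:.4f} 0' for a,b in zip(np.diff(z),np.diff(x))))"
```

```text
0 -0.0068 -0.0002 0; 0 -0.0067 -0.0005 0; 0 -0.0067 -0.0008 0; 0 -0.0067 -0.0011 0; 0 -0.0066 -0.0014 0; 0 -0.0066 -0.0017 0; 0 -0.0065 -0.0020 0; 0 -0.0064 -0.0022 0; 0 -0.0063 -0.0025 0; 0 -0.0062 -0.0028 0; 0 -0.0060 -0.0031 0; 0 -0.0059 -0.0034 0; 0 -0.0057 -0.0036 0; 0 -0.0055 -0.0039 0; 0 -0.0054 -0.0041 0; 0 -0.0052 -0.0044 0; 0 -0.0050 -0.0046 0; 0 -0.0048 -0.0048 0; 0 -0.0045 -0.0050 0; 0 -0.0043 -0.0052 0; 0 -0.0041 -0.0054 0; 0 -0.0038 -0.0056 0; 0 -0.0036 -0.0057 0; 0 -0.0033 -0.0059 0
```

Call:
move_arm(deltas="0 0 0 0;0 0 0 0;0 0 0 0")

```text
clock: 42.63
position: [0.5345, 0.0839, 0.0501]
ee_rot: [-1.571, 0.0, 0.101]
ft_force: [0.1, -1.7, 0.5]
finger_gap: 0.0087
```

Call:
move_arm(deltas="0 -0.0068 -0.0002 0; 0 -0.0067 -0.0005 0; 0 -0.0067 -0.0008 0; 0 -0.0067 -0.0011 0; 0 -0.0066 -0.0014 0; 0 -0.0066 -0.0017 0; 0 0 0 0")

```text
clock: 43.22
position: [0.5351, 0.0783, 0.0917]
ee_rot: [-1.571, -0.0, 0.101]
ft_force: [-2.7, 3.2, 3.6]
finger_gap: 0.0091
```

```bash
python3 -c "
from h import *
o=ctrl.observe();print(o['clock'],o['position'],o['ee_rot'],o['finger_gap'],o['ft_force'])
snap('scene','s33.png',(240,100,420,245),4.1)
"
```

```text
43.2167 [0.53509305 0.07833565 0.09172335] [-1.57050136e+00 -3.60201946e-04  1.00542485e-01] 0.009056412376780095 [-2.71146822  3.22407986  3.62377292]
```

View pics/s33.png

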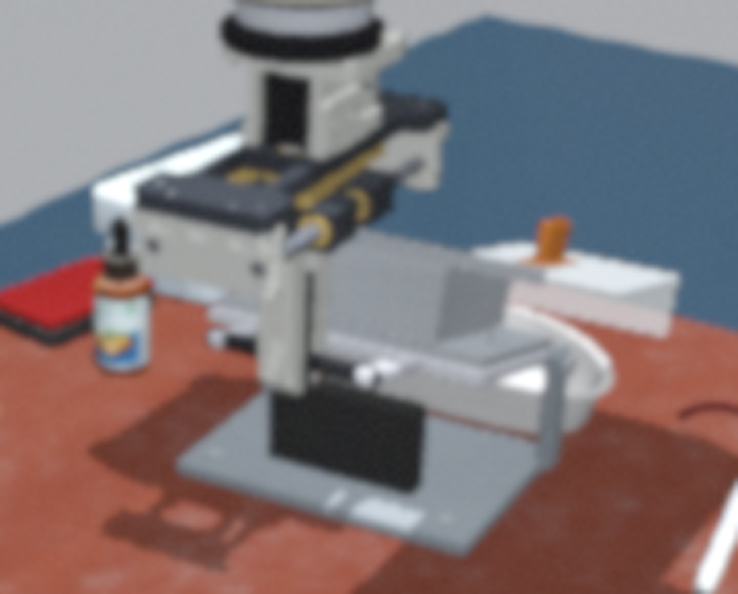

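Call:
move_arm(deltas="0 -0.0065 -0.0020 0; 0 -0.0064 -0.0022 0; 0 -0.0063 -0.0025 0; 0 -0.0062 -0.0028 0; 0 -0.0060 -0.0031 0; 0 -0.0059 -0.0034 0; 0 -0.0057 -0.0036 0; 0 -0.0055 -0.0039 0; 0 -0.0054 -0.0041 0; 0 -0.0052 -0.0044 0")

```text
clock: 44.1
position: [0.5382, 0.0484, 0.1502]
ee_rot: [-1.567, -0.001, 0.1]
ft_force: [-2.4, 17.0, 5.1]
finger_gap: 0.009
```

Call:
move_arm(deltas="0 -0.0050 -0.0046 0; 0 -0.0048 -0.0048 0; 0 -0.0045 -0.0050 0; 0 -0.0043 -0.0052 0; 0 -0.0041 -0.0054 0; 0 -0.0038 -0.0056 0; 0 -0.0036 -0.0057 0; 0 -0.0033 -0.0059 0; 0 0 0 0; 0 0 0 0; 0 0 0 0")

```text
clock: 45.02
position: [0.5429, 0.0058, 0.1853]
ee_rot: [-1.569, -0.002, 0.101]
ft_force: [-8.1, 10.2, 22.4]
finger_gap: 0.0091
```

```bash
python3 -c "
from h import *
o=ctrl.observe();print(o['clock'],o['position'],o['ee_rot'],o['finger_gap'],o['ft_force'])
snap('scene','s34.png',(240,80,420,245),3.6);snap('top','t34.png',(280,100,460,270),3.5)
h=pw((.5462,-.0293),95.8,-.036,0)
b=o['position'][:2]-h; r=b@[np.cos(np.radians(95.8)),np.sin(np.radians(95.8))]
print('theta from x',np.degrees(np.arccos(r/.15)),'from z',np.degrees(np.arcsin((o['position'][2]+.0158-.066)/.15)))
"
```

```text
45.0167 [0.54292107 0.00576168 0.18529961] [-1.5689511  -0.0023132   0.10067007] 0.009095655573187294 [-8.12676481 10.2479921  22.37393774]
theta from x 61.656472097340625 from z 64.24548968256894
```

View pics/s34.png

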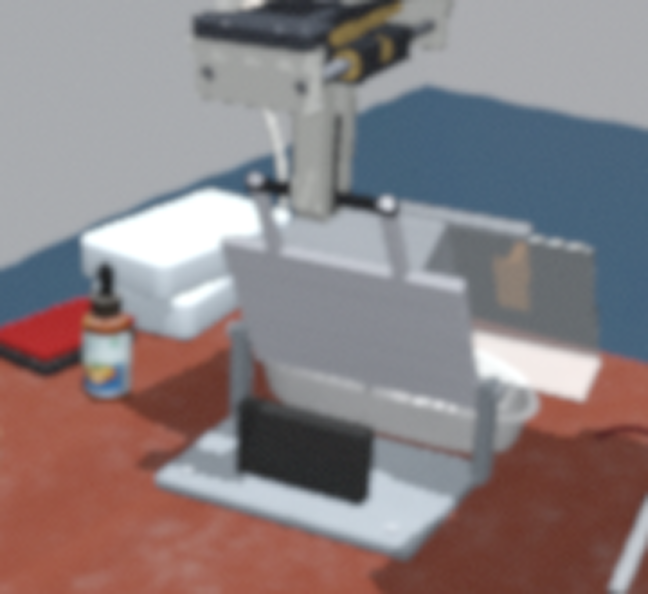

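View pics/t34.png

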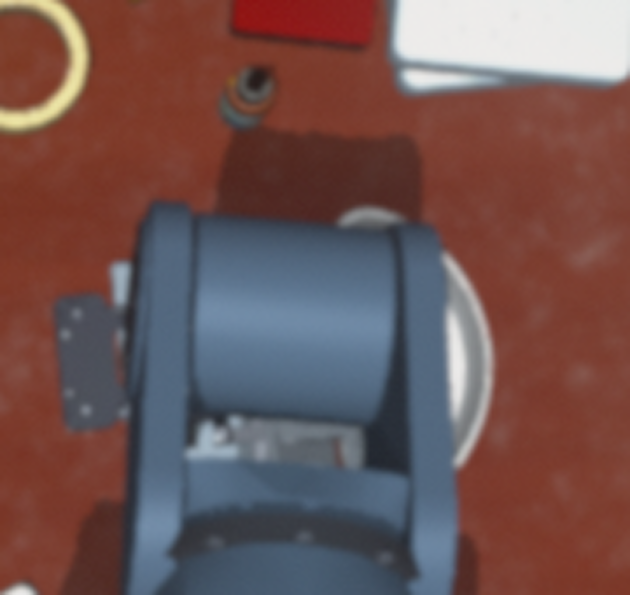

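Call:
move_arm(deltas="0 -0.001 0 0;0 0 0 0;0 0 0 0;0 0 0 0;0 0 0 0;0 0 0 0;0 0 0 0;0 0 0 0;0 0 0 0;0 0 0 0;0 0 0 0;0 0 0 0")

```text
clock: 46.12
position: [0.5429, 0.0057, 0.1854]
ee_rot: [-1.569, -0.002, 0.101]
ft_force: [-4.1, 9.9, 13.5]
finger_gap: 0.009
```

Call:
move_arm(deltas="0 0 0 0;0 0 0 0;0 0 0 0;0 0 0 0;0 0 0 0;0 0 0 0;0 0 0 0;0 0 0 0")

```text
clock: 46.78
position: [0.5429, 0.0057, 0.1854]
ee_rot: [-1.569, -0.002, 0.101]
ft_force: [-3.9, 9.5, 14.5]
finger_gap: 0.0089
```

```bash
python3 -c "
from h import *
o=ctrl.observe();print(o['clock'],o['position'],o['ee_rot'],o['finger_gap'],o['ft_force'])
snap('wrist','w35.png',None,1.4);snap('scene','s35.png',(240,80,420,245),3.6)
"
```

```text
46.7833 [0.54288427 0.00571902 0.18543177] [-1.56904304 -0.00188933  0.10076506] 0.008906373908669753 [-3.89749474  9.51727797 14.49138426]
```

View pics/w35.png

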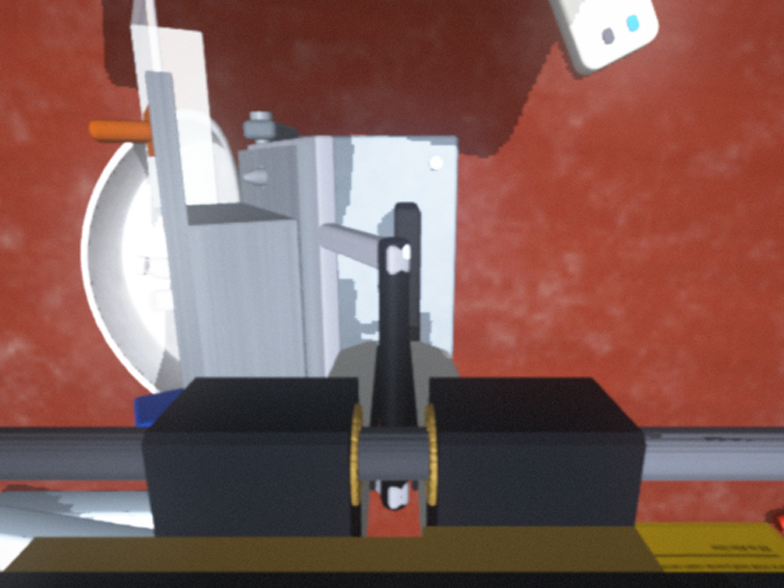

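```bash
python3 -c "
from h import *
im=cv2.imread('pics/raw_w35.png');crop(im,50,70,150,300,3,'w35c.png')
crop(im,60,150,160,250,6,'w35c.png')
"
```

```text
(no output)
```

View pics/w35c.png

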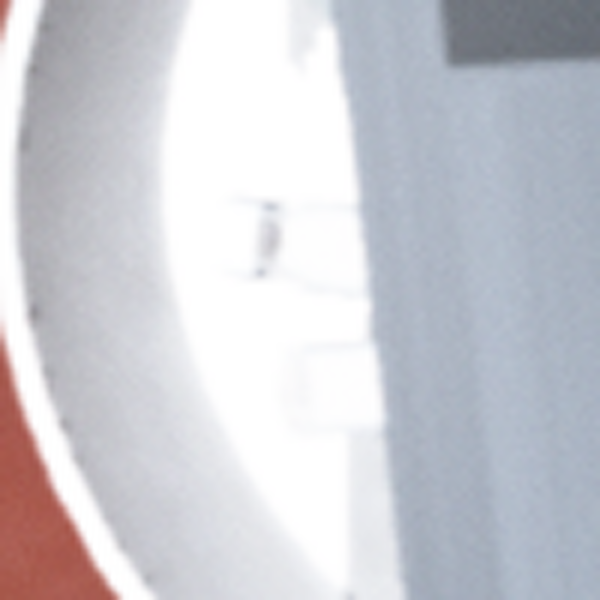

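Call:
move_arm(deltas="0 0.0033 0.0059 0;0 0.0036 0.0057 0;0 0.0038 0.0056 0;0 0.0041 0.0054 0;0 0.0043 0.0052 0;0 0.0045 0.0050 0;0 0.0048 0.0048 0;0 0.0050 0.0046 0;0 0.0052 0.0044 0;0 0.0054 0.0041 0;0 0.0055 0.0039 0;0 0.0057 0.0036 0")

```text
clock: 47.88
position: [0.537, 0.0624, 0.1291]
ee_rot: [-1.572, -0.001, 0.101]
ft_force: [-1.5, -0.7, 5.6]
finger_gap: 0.0089
```

Call:
move_arm(deltas="0 0.0059 0.0034 0;0 0.0060 0.0031 0;0 0.0062 0.0028 0;0 0.0063 0.0025 0;0 0.0064 0.0022 0;0 0.0065 0.0020 0;0 0.0066 0.0017 0;0 0.0066 0.0014 0;0 0.0067 0.0011 0;0 0.0067 0.0008 0")

```text
clock: 48.72
position: [0.5348, 0.0833, 0.064]
ee_rot: [-1.571, -0.0, 0.101]
ft_force: [1.7, -4.5, 3.9]
finger_gap: 0.0092
```

Call:
move_arm(deltas="0 0.0067 0.0005 0;0 0.0068 0.0002 0;0 0 0 0;0 0 0 0")

```text
clock: 49.05
position: [0.5347, 0.084, 0.05]
ee_rot: [-1.571, -0.0, 0.1]
ft_force: [5.2, -3.7, -6.2]
finger_gap: 0.0092
```

```bash
python3 -c "
from h import *
o=ctrl.observe();print(o['clock'],o['position'],o['ee_rot'],o['finger_gap'],o['ft_force'])
snap('wrist','w36.png',None,1.4);snap('scene','s36.png',(240,80,420,245),3.6)
"
```

```text
49.05 [0.53465003 0.08396893 0.05002123] [-1.57068725e+00 -1.29873762e-04  1.00392345e-01] 0.009179338627769432 [ 5.1990592  -3.69012874 -6.22376115]
```

View pics/s36.png

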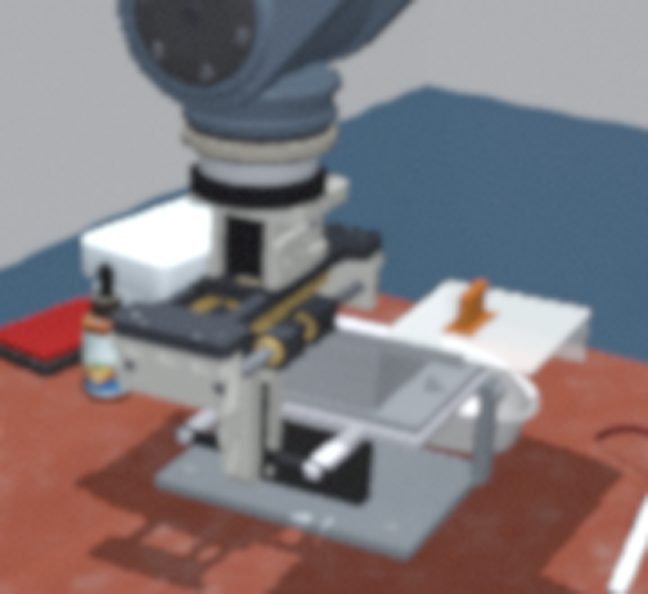

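Call:
move_arm(deltas="0 0.001 0 0;0 0 0 0;0 0 0 0")

```text
clock: 49.4
position: [0.5347, 0.084, 0.0497]
ee_rot: [-1.571, -0.0, 0.1]
ft_force: [3.9, -4.4, -1.6]
finger_gap: 0.0092
```

Call:
move_arm(deltas="0 0.001 0 0;0 0 0 0;0 0 0 0")

```text
clock: 49.65
position: [0.5348, 0.084, 0.0495]
ee_rot: [-1.571, -0.001, 0.101]
ft_force: [-0.1, -5.0, 9.2]
finger_gap: 0.0094
```

Call:
move_arm(deltas="0 0 0 0;0 0 0 0;0 0 0 0;0 0 0 0;0 0 0 0", claw=-0.1)

```text
clock: 50.07
position: [0.5342, 0.0842, 0.0488]
ee_rot: [-1.571, 0.001, 0.101]
ft_force: [0.3, 0.2, -0.3]
finger_gap: 0.0374
```

Call:
move_arm(deltas="0 -0.02 0 0;0 -0.03 0 0;0 -0.035 0 0;0 -0.035 0 0;0 -0.035 0 0;0 -0.035 0 0;0 0 0 0;0 0 0 0;0 0 0 0")

```text
clock: 50.82
position: [0.534, 0.084, 0.2381]
ee_rot: [-1.571, 0.001, 0.101]
ft_force: [0.5, -0.2, -0.4]
finger_gap: 0.0419
```

```bash
python3 -c "
from h import *
c=cam('wrist')
o=ctrl.observe();print(o['clock'],o['position'],o['ee_rot'],o['finger_gap'],o['ft_force'])
snap('wrist','w37.png',None,1.4);snap('scene','s37.png',(240,80,420,245),3.6)
goto((.4631,-.0388,.24),np.radians(-84.15))
"
```

```text
50.8167 [0.53399327 0.0840435  0.23813505] [-1.57066343e+00  1.32085310e-03  1.00730230e-01] 0.041935964348817814 [ 0.48741291 -0.18030473 -0.37852241]
spin 89.92 shift mm [115.   -2.3 -82.8] rows min 3.4
```

View pics/w37.png

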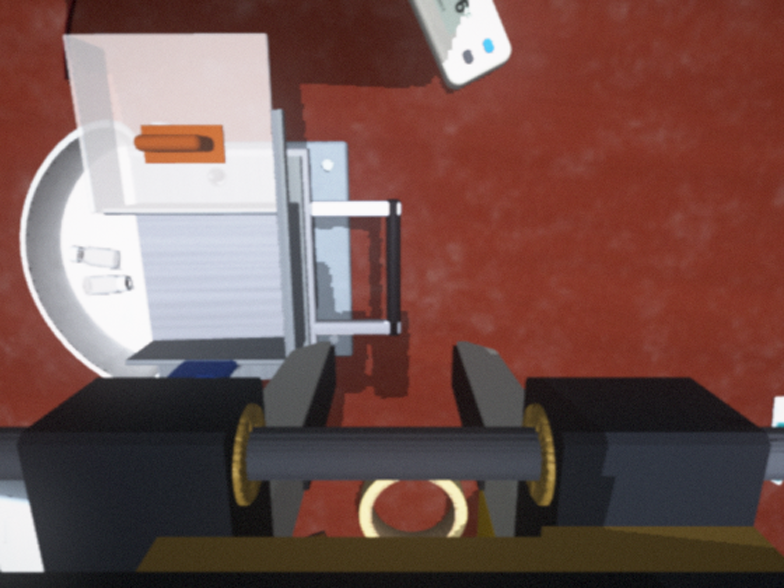

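View pics/s37.png

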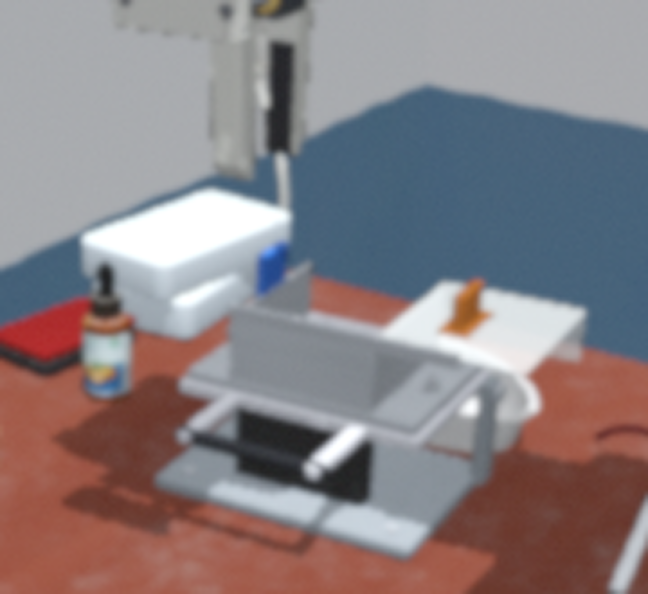

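Call:
move_arm(deltas="0 0 0 7;0 0 0 7;0 0 0 7;0 0 0 7;0 0 0 7;0 0 0 7;0 0 0 7;0 0 0 7;0 0 0 7;0 0 0 7;0 0 0 7;0 0 0 7", claw=-0.4)

```text
clock: 51.92
position: [0.534, 0.084, 0.2376]
ee_rot: [-1.573, 0.0, -1.371]
ft_force: [0.4, -0.1, 0.2]
finger_gap: 0.0278
```

Call:
move_arm(deltas="0 0 0 5.9;0.028 0 -0.020 0;0.029 0 -0.021 0;0.029 0 -0.021 0;0.029 0 -0.0208 0;0 0.02 0 0;0 0.025 0 0;0 0 0 0;0 0 0 0;0 0 0 0")

```text
clock: 52.75
position: [0.4642, -0.0386, 0.1946]
ee_rot: [-1.571, 0.0, -1.468]
ft_force: [0.3, -0.1, 0.1]
finger_gap: 0.028
```

```bash
python3 -c "
from h import *
c=cam('wrist')
o=ctrl.observe();print(o['clock'],o['position'],o['ee_rot'],o['finger_gap'],o['ft_force'])
snap('wrist','w38.png',None,1.4)
goto((.4631,-.0388,.1285),np.radians(-84.15))
"
```

```text
52.75 [ 0.46420575 -0.03863682  0.19456662] [-1.57111354e+00  1.40716229e-04 -1.46794646e+00] 0.02797033286416766 [ 0.30565937 -0.07694225  0.09373262]
spin 0.05 shift mm [ 0.  66.4 -1.4] rows min 1.6
```

View pics/w38.png

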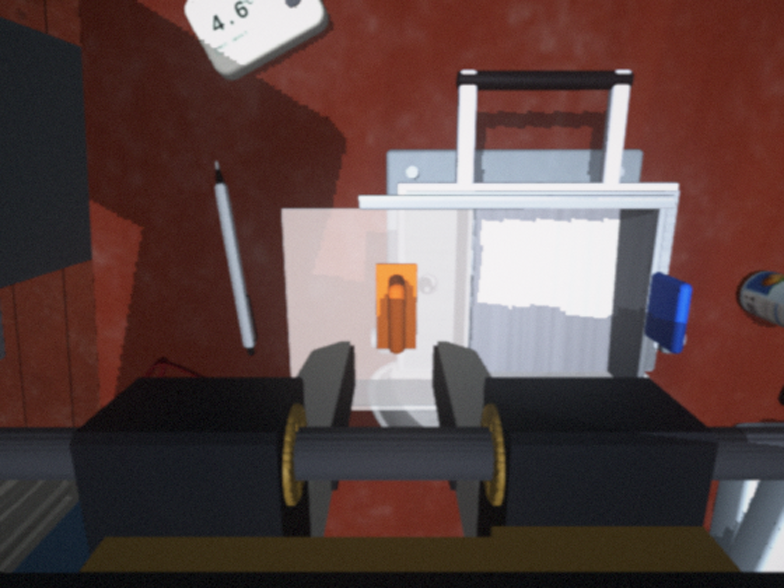

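Call:
move_arm(deltas="0 0.015 -0.001 0;0 0.018 0 0;0 0.018 0 0;0 0.01 0 0;0 0.005 0 0;0 0 0 0;0 0 0 0;0 0 0 0", claw=-0.5)

```text
clock: 53.47
position: [0.4635, -0.039, 0.1291]
ee_rot: [-1.569, -0.0, -1.468]
ft_force: [-0.8, -0.3, 0.0]
finger_gap: 0.0236
```

Call:
move_arm(deltas="0 0 0 0;0 0 0 0;0 0 0 0;0 0 0 0", claw=-1)

```text
clock: 53.8
position: [0.4634, -0.039, 0.1286]
ee_rot: [-1.57, -0.0, -1.468]
ft_force: [0.9, -0.5, 3.7]
finger_gap: 0.008
```

Call:
move_arm(deltas="0 0 0.004 0;0 0 0.008 0;0 0 0.01 0;0 0 0.01 0;0 0 0.01 0;0 0 0.01 0;0 0 0.01 0;0 0 0.01 0;0 0 0.008 0;0 0 0.004 0;0 0 0 0;0 0 0 0")

```text
clock: 54.8
position: [0.5475, -0.0304, 0.1286]
ee_rot: [-1.569, -0.0, -1.468]
ft_force: [0.8, 0.1, 6.6]
finger_gap: 0.0073
```

Call:
move_arm(deltas="0 0 0.003 0;0 0 0 0;0 0 0 0")

```text
clock: 55.05
position: [0.5502, -0.0301, 0.1286]
ee_rot: [-1.57, -0.0, -1.468]
ft_force: [0.1, -1.6, 5.2]
finger_gap: 0.0077
```

Call:
move_arm(deltas="0 0 0.002 0;0 0 0 0;0 0 0 0")

```text
clock: 55.3
position: [0.5522, -0.0299, 0.1286]
ee_rot: [-1.57, -0.0, -1.468]
ft_force: [0.6, -0.7, 5.7]
finger_gap: 0.0076
```

Call:
move_arm(deltas="0 0 0.001 0;0 0 0 0;0 0 0 0")

```text
clock: 55.55
position: [0.553, -0.0298, 0.1286]
ee_rot: [-1.57, -0.0, -1.468]
ft_force: [-0.2, -0.6, 6.0]
finger_gap: 0.0082
```

Call:
move_arm(deltas="0 0 0.001 0;0 0 0 0;0 0 0 0")

```text
clock: 55.8
position: [0.553, -0.0298, 0.1286]
ee_rot: [-1.572, -0.0, -1.468]
ft_force: [-5.6, -1.1, 9.9]
finger_gap: 0.008
```

Call:
move_arm(deltas="0 0 0.0005 0;0 0 0 0;0 0 0 0")

```text
clock: 56.05
position: [0.553, -0.0298, 0.1286]
ee_rot: [-1.573, -0.0, -1.468]
ft_force: [-8.7, -2.6, 12.3]
finger_gap: 0.0078
```

End stop reached. Back off slightly, release, lift away.

Call:
move_arm(deltas="0 0 -0.0014 0;0 0 0 0")

```text
clock: 56.22
position: [0.5529, -0.0298, 0.1286]
ee_rot: [-1.57, -0.0, -1.468]
ft_force: [0.3, -1.3, 5.7]
finger_gap: 0.0078
```

Call:
move_arm(deltas="0 0 0 0;0 0 0 0;0 0 0 0;0 0 0 0", claw=-0.5)

```text
clock: 56.55
position: [0.5524, -0.0297, 0.1278]
ee_rot: [-1.571, 0.0, -1.468]
ft_force: [-0.4, 0.8, 0.4]
finger_gap: 0.0225
```

Call:
move_arm(deltas="0 -0.01 0 0;0 -0.02 0 0;0 -0.03 0 0;0 -0.035 0 0;0 -0.02 0 0;-0.03 0 0 0;-0.035 0 0 0;-0.03 0 0 0;0 0 0 0;0 0 0 0")

```text
clock: 57.38
position: [0.5427, 0.0658, 0.2438]
ee_rot: [-1.57, -0.0, -1.466]
ft_force: [-0.0, -0.0, 0.4]
finger_gap: 0.0234
```

```bash
python3 -c "
from h import *
c=cam('wrist')
o=ctrl.observe();print(o['clock'],o['position'],o['ee_rot'],o['finger_gap'],o['ft_force'])
snap('wrist','w39.png',None,1.4);snap('scene','s39.png',(240,80,420,245),3.6);snap('top','t39.png',(140,90,470,310),2.4)
"
```

```text
57.3833 [0.54267263 0.06584674 0.24383935] [-1.57027818e+00 -1.26601261e-04 -1.46600913e+00] 0.02343288122173996 [-0.04215362 -0.04916017  0.41084966]
```

View pics/w39.png

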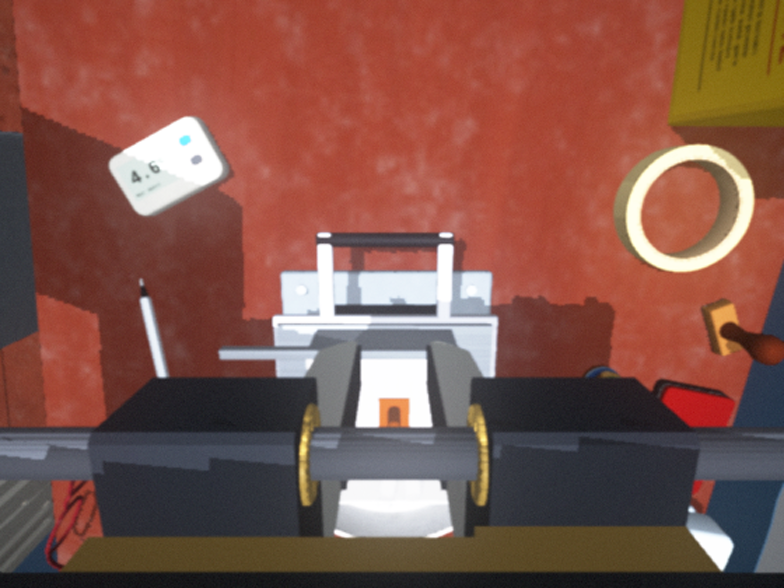

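View pics/s39.png

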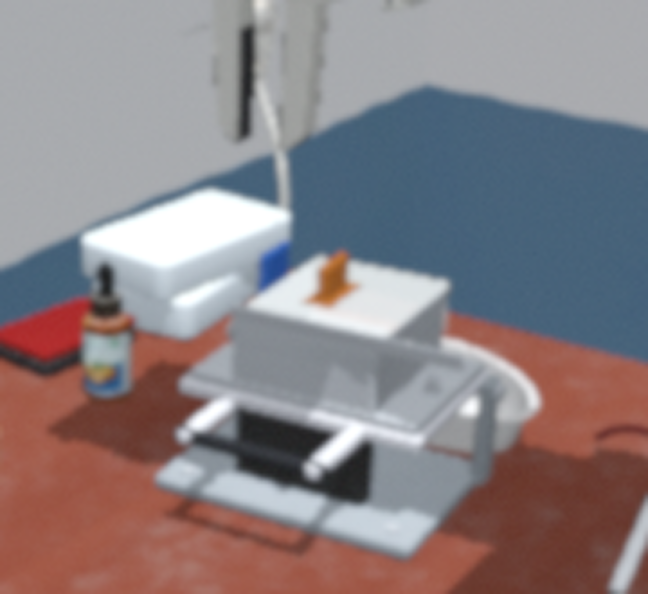

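View pics/t39.png

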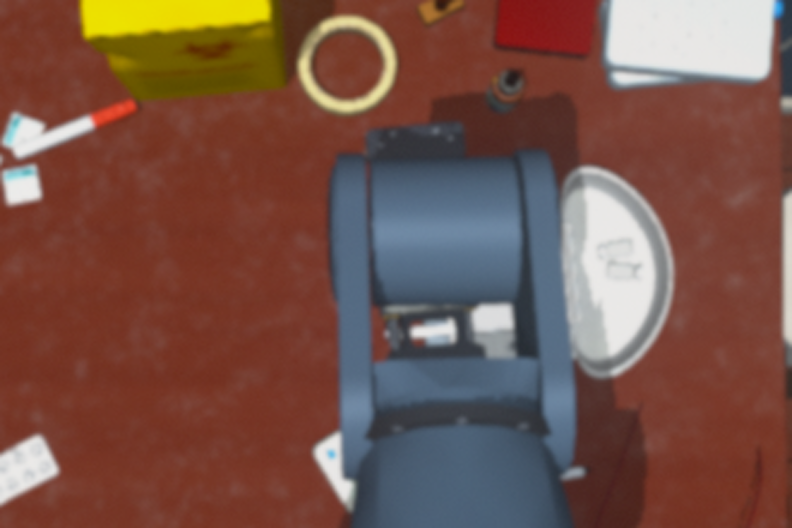

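Call:
move_arm(deltas="-0.035 0 0 0;-0.035 0 0 0;-0.035 0 0 0;-0.035 0 0 0;-0.035 0 0 0;-0.035 0 0 0;-0.035 0 0 0;0 0 0 0;0 0 0 0;0 0 0 0")

```text
clock: 58.37
position: [0.5182, 0.3074, 0.243]
ee_rot: [-1.571, -0.0, -1.469]
ft_force: [0.0, -1.2, -0.0]
finger_gap: 0.0231
```

```bash
python3 -c "
from h import *
o=ctrl.observe();print(o['clock'],o['position'],o['ft_force'])
t,_=snap('top','t40.png',(260,90,470,270),3.7);s,_=snap('scene','s40.png',(240,120,420,245),4.4)
a=cen(t,*ORG,(300,150,420,260))[0];b=cen(s,*ORG,(280,120,420,220))[0]
p=tri(('top',a),('scene',b));print(p, plane('top',a,.136))
d=p[:2]-np.array([.5462,-.0293]);y=np.radians(95.8);print('org in pan frame',d@[np.cos(y),np.sin(y)],d@[-np.sin(y),np.cos(y)])
"
```

```text
58.3667 [0.51816183 0.30735535 0.24298692] [ 0.0456641  -1.21140338 -0.02914107]
[ 0.55259435 -0.02888639  0.13085963] [ 0.5513289  -0.02873979  0.136     ]
org in pan frame -0.00023470198234141478 -0.0064034159416571056
```

View pics/t40.png

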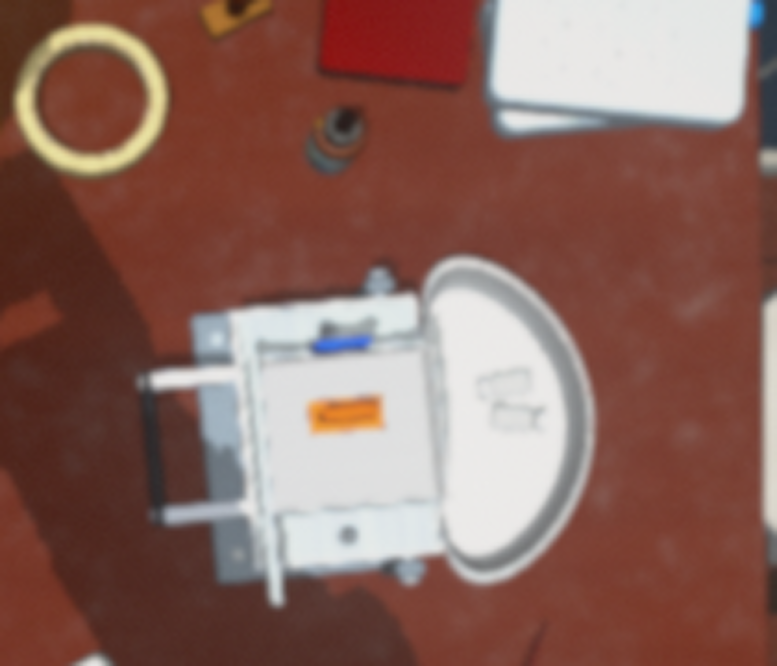

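View pics/s40.png

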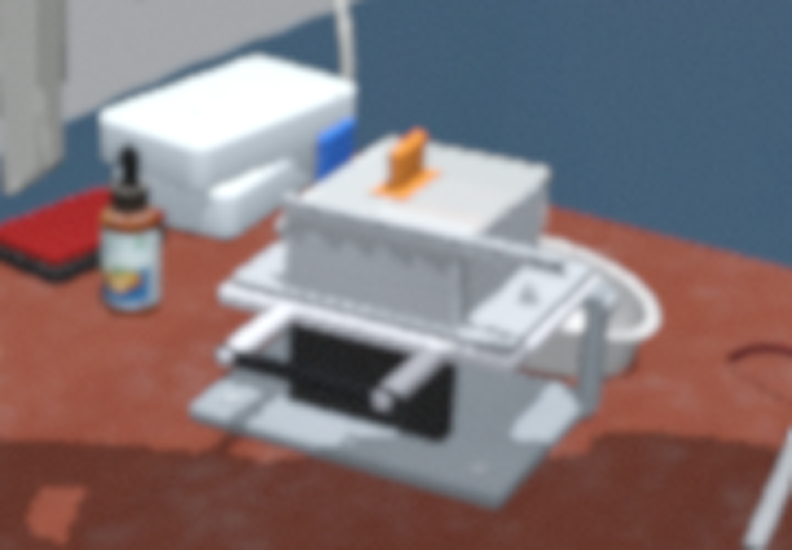

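```bash
python3 -c "
from plant import ticket
print(ticket.sign_off())"
```

```text
the job is handed in; nothing more can be done
None
```

The job is done and handed in at 58 s of the 210 s allowed. Two vials were on the desk; I found no others. Both went into the pan and ended up in the kidney dish.

- **Carrying:** I slid the lid shut and carried the pan by both grips squeezed together. It came down fully home on the two pins. Contact came at the expected height, 70 mm above the desk position, and both pins showed through the holes.
- **Tipping:** I slid the lid about 90 mm to its stop and tipped the stand. My two estimates of the angle were 62° and 64°, from the tool's sideways travel and from its height. I held it there about 1.8 s, then brought it back level to its stop and slid the lid shut to its stop.

**Last checks:**
- Two vials are lying in the dish.
- The lid grip is at pan y = -6.4 mm, against -7 mm when fully shut.
- The pan is on its pins and the stand is level.
- The dropper bottle is upright and nothing touched the temperature logger.

**What differed from plan:** One vial fell over inside the pan while it was being carried. At the top of the tip the wrist force rose to about 26 N, below the limits. I saw neither the pan being knocked nor the grip slackening. No check failed.

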